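# Load the long cell into the spring fixture and clamp it with the yoke

### The arm

A 7-joint arm with a two-finger parallel gripper is mounted at the origin on the work surface. World frame = base frame: x ahead of the robot, y to its left, z up, the work surface at z = 0. Lengths are in m, angles in rad, forces in N, time in s.
With the tool pointing down it reaches from about 0.35 to 0.9 m from the base axis. Payload 19.9 kg.
Tool frame: the origin (TCP) lies midway between the tips of the shut fingers; the grasp point (between the pads) lies 19 mm behind it; z points along the fingers, x is the direction in which the jaws open and shut, and the axes are right-handed (so a half turn about z gives the same grasp; the last joint's range is limited). The gripper opens to 94 mm and grips with 3 to 60 N. Pads are 16 mm wide; open, the fingers measure 119 mm over their backs; the gripper's body (75 mm by 177 mm) begins 78 mm behind the grasp point.
Start: joints at [-1.391, 0.417, -0.01, 1.614, 0.005, 1.111, -0.053], TCP at [0.137, 0.61, 0.205] pointing down, gripper open.
Joint ranges: [-2.81, 2.81], [-0.39, 2.02], [-1.27, 1.25], [0.06, 2.57], [-1.19, 4.33], [0.19, 2], [-2.82, 2.82]. Speed limits (rad/s): [1.89, 1.89, 2.39, 2.39, 3.01, 3.01, 3.01].

### API

Orientations are given as a 3x3 rotation matrix whose columns are the frame's x, y, z axes.
In Python, from cell import read_state, grab_frame, close_job gives the robot as it stands. The module is installed in compiled form; this text tells all that it offers.
- The arm moves only by the tool arm_command, never from a script. Its argument "plan" is a list of rows, each a list of 3 entries, a list of its own where there are three numbers: the finger opening in cm, from 0 to 9.4, then the shift along the tool's x, y, z in cm, then the turn, a rotation vector about the tool's x, y, z in rad. A call has 1 to 5 rows; each row shifts and turns the commanded pose from where the row before left it, along the tool's axes as they then stand; what a row does not reach is not made up. A row lasts 1/8 s, in which the tool goes at most 62.5 mm and 10.7 degrees, less where a joint would pass 70% of its speed; a pose out of reach is approached as far as the arm can. A call is refused whole if a number of a shift passes 6.25 or a number of a turn 0.188, either way. A call with a gripper value outside its range is refused whole. The fingers move at their own pace and stop on an object; the grip force is fixed at half the most. Time passes only in rows, so rows that do not move let the fingers close. It gives the time, the measured TCP pose, the force and the opening at its end, in the units of the state.
- read_state(): the state, without advancing time (a new reading comes with each control period).
- grab_frame(name): name is "scene" or "top"; returns a dict with "pixels" (420x560x3 uint8, blue, green, red), "K" (3x3 intrinsics, pixels), "rvec" (rotation vector, rad) and "tvec" (3), from world to camera coordinates, as OpenCV has them. Camera axes: x right, y down, z forward; pixel columns grow to the right and rows downward; lengths in m; the calibration is good to about 2 mm. A picture is of the moment at which its call begins. There is no depth.
- close_job(): hands the job in, once; it reports no verdict.
The state is a dict: "time": time; "joint_positions": joint angles; "qvel": joint speeds; "joint_efforts": joint torques, N m; "eef_pos": TCP position; "orientation": TCP orientation; "ft_force": force on the tool from outside, world axes, zero at the start; "ft_torque": the same for the moment, N m; "opening": opening from 0.0 (shut) to 1.0 (fully open).
Only numpy, scipy, OpenCV 4.12 (cv2) and the standard library are available. Lean on these libraries where they do the work, as an engineer would, in place of code of your own. Each camera call takes 0.05 s, during which the arm holds its last target.

### The job

Load the long battery cell from its rest into the test fixture: hold it tilted with its flat end low, push that end against the spring contact, and with the spring held back tip the studded end down in front of the fixed contact, so that the cell lies level in its bay, and let go. Then lift the hold-down yoke up and off its hook and set it over the cell with both feet fully down in their pockets. Leave the other things on the bench where they are.

Things in the scene. Friction and masses are not known exactly. Their poses are not given: they have to be found in the camera images.
- cell_center (a point): Centre of the loose cell: plain light grey cylinder, 33 mm in diameter, 140 mm long overall, about 0.28 kg. Site x runs along the cell from the flat end (x = -70 mm) to the end with the steel stud. It starts level in the V saddles of its rest, 45 mm above the table, flat end towards the robot; its middle 80 mm is free between the saddles for a grasp from above.
- cell_stud (a point): Tip of the cell's stud (14 mm in diameter, 3 mm long), on the cell's axis, 70 mm from its centre.
- rest: Fixed grey cell rest, base 130 x 70 x 8 mm, with two black V saddles 40 to 58 mm either side of its middle. Origin: centre of its underside, on the table; x along the V; the resting cell's axis is 45 mm up.
- fixture: Fixed test fixture: grey metal base 235 x 130 x 8 mm (x -135 to +100), black plastic parts. Origin on the table right under the middle of the seated cell; x along the bay, away from the robot; z up. Spring end at -x (housing x = -132 to -102 mm, 50 mm wide, 63 mm high), fixed contact wall at +x (face at x = 70, 14 mm thick, 50 mm wide, top 57 mm up).
- bay (a point): Where the seated cell's centre lies: fixture x = 0, y = 0, 45 mm above the table; axes as the fixture's. Flat end at x = -70 mm against the spring contact, stud tip at x = +70 mm against the fixed wall. V saddles at x = -62 to -40 and 40 to 60 mm (48 mm wide, top edges about 41 mm up) centre the cell; between them, below the cell, lie only the base and the foot pockets.
- yoke_seat (a point): Where yoke_foot lies when the yoke is seated: fixture x = 0, y = 0, 8 mm above the table, midway between the two foot pockets. Pockets are centred at y = +-46 mm, 28 mm along x and 18 mm along y inside, floors 8 mm and 4 mm wide rims 20 mm above the table. The crossbar then crosses 2.5 mm above the cell.
- spring_contact (a joint): Travel of the spring contact in m: 0 when free, grows as it is pushed towards -x of the fixture, stop at 0.020. About 2 N to start it and 0.5 N more for each mm. It reads 0.007 with the cell seated: the cell is 7 mm too long to go in without pressing it. Pushed back to 0.012 to 0.015 the stud end clears the fixed wall.
- spring_face (a point): Centre of the spring contact's face, a brass pad 22 x 22 mm, 45 mm above the table, facing +x of the fixture; at fixture x = -63 mm when free. It moves with the contact.
- yoke_grip (a point): Grip point of the loose yoke, in the middle of its upright black tab, 83 mm above the undersides of its feet. The tab is 24 mm along the yoke's x and 14 mm along its y (pinch it along y); the grip point is 19 mm above the crossbar and 12 mm below the tab's top. Either way round fits the fixture.
- yoke_foot (a point): Point of the yoke midway between its feet, level with their undersides, 83 mm below yoke_grip. The aluminium yoke is an upside-down U: crossbar 102 mm along y, 20 mm wide, 8 mm thick, legs 56 mm long at y = +-46 mm, feet 20 mm along x and 10 mm along y; 0.16 kg; z up.
- hook_stand: Fixed dark steel stand, base 120 x 100 x 10 mm, origin on the table. A flat hook 24 mm wide points to -x of the stand, upper face 120 mm up, with an upturned lip 14 mm high at its end (x = -27 to -21 mm). The yoke's crossbar lies across the hook at about x = 10 mm, legs straddling it; lifted straight up 80 mm the feet clear everything.
- handheld: Bystander: black touch-screen instrument, 115 x 165 x 32 mm; leave it. Origin at its underside.
- drive: Bystander: dark red flat drive, 85 x 110 x 22 mm; leave it. Origin at its underside.
- spray_can: Bystander: upright can, 60 mm in diameter, 150 mm high; leave it. Origin at its underside.
- mug: Bystander: white mug, 80 mm in diameter, 90 mm high; leave it. Origin at its underside.
- screwdriver: Bystander: screwdriver lying near the robot; leave it. Origin at its underside.
- short_cell: Bystander: short grey cell standing upright, 33 mm in diameter, 70 mm high; not the one to load. Origin at its underside.
- adapter: Bystander: aluminium box, 70 x 100 x 35 mm; leave it. Origin at its underside.

How it is judged:
On the way, in this order (a step that is already met when the one before it is completed fails the run):
1. the cell is lifted out of its rest (contact force between cell and rest below 0.05 N and height (world z) of cell_center above 0.07 m), for 0.1 s.
2. the spring contact is pushed back by the cell's flat end while the studded end is still raised (tilted at least 6 degrees) (value of joint spring_contact above 0.008 m and contact force between cell and spring_contact above 1 N and x of cell_center in the frame of fixture below 0.03 m and height (world z) of cell_stud above 0.0525 m and angle between cell_center's own x axis and vertical below 1.466 rad), for 0.1 s.
3. the cell lies level in its bay, held by the spring, and is let go (x of cell_center in the frame of fixture between -0.004 and 0.004 m and y of cell_center in the frame of fixture between -0.004 and 0.004 m and z of cell_center in the frame of fixture between 0.041 and 0.049 m and angle between the x axis of cell_center and the x axis of fixture, either way round below 0.05 rad and x of cell_stud in the frame of fixture above 0.05 m and value of joint spring_contact above 0.003 m and contact force between the fingers and cell below 0.05 N), for 0.2 s.
4. the yoke is lifted up and off its hook (contact force between yoke and hook_stand below 0.05 N and z of yoke_foot in the frame of hook_stand above 0.084 m), for 0.1 s.
At the end, for the whole second after the job is handed in: Cell in the bay within 4 mm along, across and in height, within 0.05 rad of the bay, stud to the fixed contact, spring pressed over 3 mm; yoke over it, upright (0.06 rad), feet in the pockets (6 mm sideways, 3 mm of the floor, square within 0.25 rad); both at rest; bystanders unmoved (x of cell_center in the frame of fixture between -0.004 and 0.004 m and y of cell_center in the frame of fixture between -0.004 and 0.004 m and z of cell_center in the frame of fixture between 0.041 and 0.049 m and angle between the x axis of cell_center and the x axis of fixture, either way round below 0.05 rad and x of cell_stud in the frame of fixture above 0.05 m and value of joint spring_contact above 0.003 m and x of yoke_foot in the frame of fixture between -0.006 and 0.006 m and y of yoke_foot in the frame of fixture between -0.006 and 0.006 m and z of yoke_foot in the frame of fixture between 0.005 and 0.011 m and angle between yoke_foot's own z axis and vertical below 0.06 rad and angle between the y axis of yoke_foot and the y axis of fixture, either way round below 0.25 rad and linear speed of each of cell, yoke below 0.02 m/s); the robot touches nothing.
It fails at once if one of the seven bystanders is moved more than 30 mm (distance of any of handheld, drive, spray_can, mug, screwdriver, short_cell, adapter from where it was at the start of the episode above 0.03 m).
It also fails if it takes over 53 s, if anything falls off the work surface, if the arm or the gripper's body presses on something with over 40 N, if the wrist force passes 120 N, or if a joint passes its speed limit or range.

## Working session

There is one attempt and no reset: what is moved stays moved. The work goes in short steps, Python scripts to look and compute and a tool call to move; the robot and the scene stay as the last step left them, time stands still between calls to the robot, and variables do not carry over. Pictures are saved under pics/ and viewed, and the job is handed in when it is done.

Besides the shell and the picture viewer there is one more tool, called after "Call:" as name([rows], argument=value, ...), one row to a line, values as JSON. arm_command: Moves the arm, as the interface text tells. Its arguments: {"type":"object","properties":{"plan":{"type":"array","items":{"type":"array"}}},"required":["plan"]}

```bash
mkdir -p pics; ls
python3 - <<'E'
from cell import *
import cv2,numpy as np
s=read_state()
print({k:np.round(v,3).tolist() for k,v in s.items()})
for n in("scene","top"):
    f=grab_frame(n); cv2.imwrite(f"pics/{n}0.png",f["pixels"]); np.savez(f"{n}0.npz",**f)
    R=cv2.Rodrigues(f["rvec"])[0]; print(n,f["K"].tolist(),(-R.T@np.ravel(f["tvec"])).round(3),R.round(3).tolist())
E
```

```text
pics
{'time': 0.0, 'joint_positions': [-1.391, 0.418, -0.01, 1.614, 0.005, 1.111, -0.053], 'qvel': [-0.001, -0.0, 0.001, 0.001, -0.002, -0.0, -0.0], 'joint_efforts': [0.0, -85.126, 0.639, -42.596, -0.049, 0.019, 0.0], 'eef_pos': [0.137, 0.609, 0.205], 'orientation': [[0.22, 0.976, -0.0], [0.976, -0.22, -0.001], [-0.001, 0.0, -1.0]], 'ft_force': [-0.122, 0.39, 0.603], 'ft_torque': [-0.007, 0.036, -0.007], 'opening': 1.001}
scene [[439.768804648605, 0.0, 281.428569714564], [0.0, 439.768804648605, 212.45138480786048], [0.0, 0.0, 1.0]] [ 1.085 -0.728  0.867] [[0.824, 0.567, -0.009], [0.362, -0.539, -0.76], [-0.436, 0.623, -0.649]]
top [[391.8126168351134, 0.0, 278.55024252236205], [0.0, 391.8126168351134, 212.13582171713097], [0.0, 0.0, 1.0]] [0.374 0.002 1.213] [[0.021, -1.0, -0.011], [-0.985, -0.019, -0.169], [0.169, 0.014, -0.986]]
```

View pics/scene0.png

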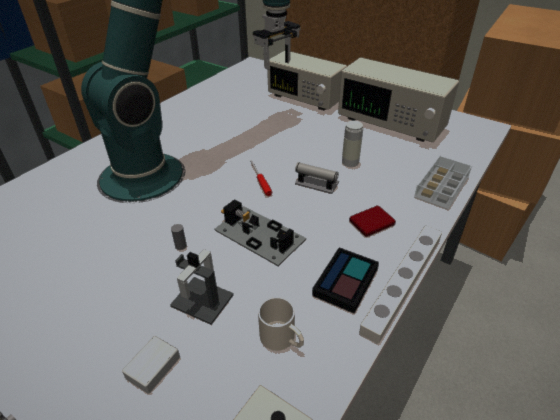

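View pics/top0.png

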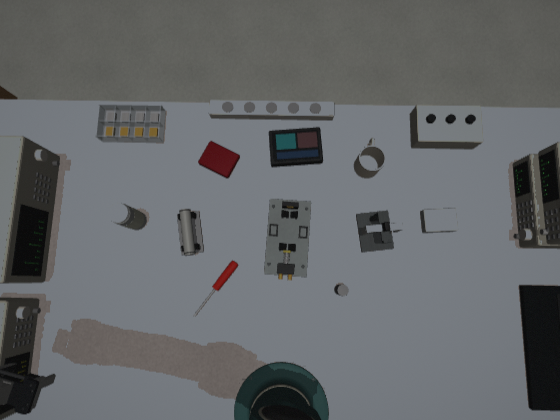

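The top view shows the cell at about (187,232), the fixture at (288,238) and the hook stand at (376,231). I'll zoom in on each.

Run:
```python
import cv2,numpy as np
t=cv2.imread('pics/top0.png'); s=cv2.imread('pics/scene0.png')
a=cv2.resize(t[190:290,170:420],None,fx=3.2,fy=3.2,interpolation=cv2.INTER_CUBIC)
b=cv2.resize(s[150:330,150:350],None,fx=3.3,fy=3.3,interpolation=cv2.INTER_CUBIC)
cv2.imwrite('pics/ta.png',a);cv2.imwrite('pics/sb.png',b[:600]);
```

```text
(no output)
```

View pics/ta.png

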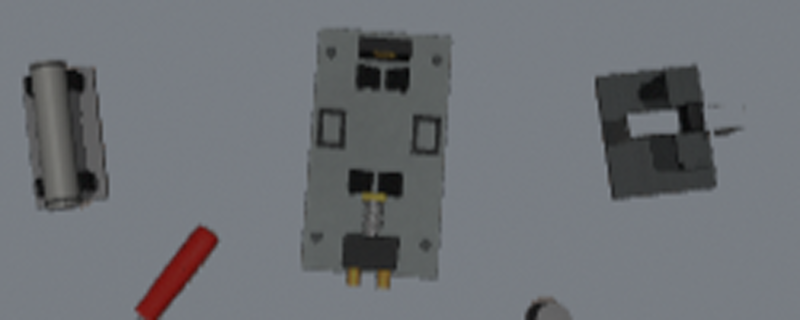

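View pics/sb.png

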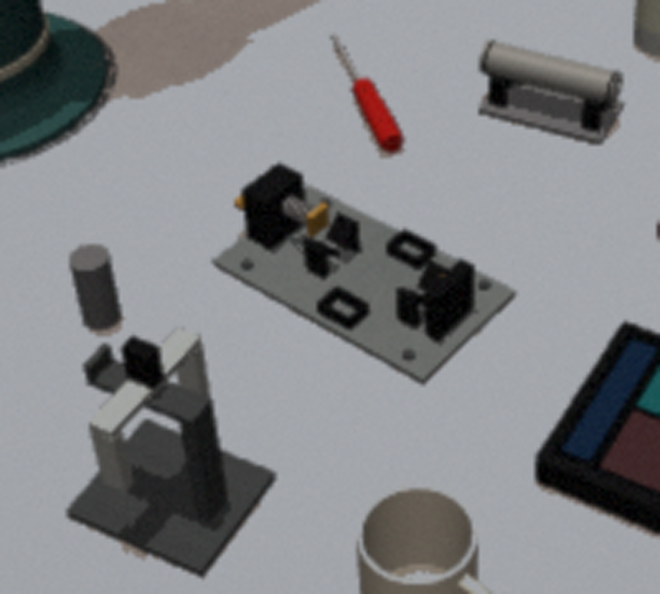

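```bash
cat > h.py <<'E'
import numpy as np,cv2
def load(n): 
    f=np.load(n); return dict(f)
def ray(f,uv):
    R=cv2.Rodrigues(f["rvec"])[0]; C=-R.T@np.ravel(f["tvec"])
    uv=np.atleast_2d(np.asarray(uv,float)); d=np.c_[uv,np.ones(len(uv))]@np.linalg.inv(f["K"]).T@R
    return C,d
def onz(f,uv,z):
    C,d=ray(f,uv); return C+d*((z-C[2])/d[:,2])[:,None]
def proj(f,P): return cv2.projectPoints(np.atleast_2d(np.asarray(P,float)),f["rvec"],f["tvec"],f["K"],None)[0].reshape(-1,2)
def tri(f1,u1,f2,u2):
    A=[];b=[]
    for f,u in((f1,u1),(f2,u2)):
        C,d=ray(f,u); d=d[0]/np.linalg.norm(d[0]); M=np.eye(3)-np.outer(d,d); A.append(M);b.append(M@C)
    A=np.vstack(A);b=np.hstack(b);x,r,_,_=np.linalg.lstsq(A,b,rcond=None); return x,np.sqrt(r)
E
python3 - <<'E'
from h import *
t=load('top0.npz')["pixels"].astype(int)
for r in (205,220,237,262): print(r,[tuple(t[r,c]) for c in (256,262,270,275,305,309,316)])
bg=cv2.medianBlur(t.astype(np.uint8),3)
# difference from table colour
tab=np.median(t[190:290,210:260].reshape(-1,3),0); print(tab)
d=np.abs(bg.astype(int)-tab).max(2)
m=((d>14)*255).astype(np.uint8)
cv2.imwrite('pics/m.png',cv2.resize(m[190:290,170:420],None,fx=3.2,fy=3.2,interpolation=cv2.INTER_NEAREST))
E
```

```text
205 [(np.int64(132), np.int64(126), np.int64(121)), (np.int64(132), np.int64(127), np.int64(121)), (np.int64(96), np.int64(96), np.int64(92)), (np.int64(94), np.int64(95), np.int64(91)), (np.int64(94), np.int64(95), np.int64(91)), (np.int64(95), np.int64(96), np.int64(92)), (np.int64(132), np.int64(127), np.int64(122))]
220 [(np.int64(131), np.int64(126), np.int64(120)), (np.int64(131), np.int64(126), np.int64(120)), (np.int64(94), np.int64(95), np.int64(92)), (np.int64(94), np.int64(93), np.int64(91)), (np.int64(96), np.int64(97), np.int64(92)), (np.int64(98), np.int64(98), np.int64(93)), (np.int64(132), np.int64(126), np.int64(121))]
237 [(np.int64(132), np.int64(126), np.int64(121)), (np.int64(132), np.int64(126), np.int64(121)), (np.int64(93), np.int64(95), np.int64(90)), (np.int64(93), np.int64(93), np.int64(89)), (np.int64(40), np.int64(39), np.int64(38)), (np.int64(131), np.int64(125), np.int64(120)), (np.int64(132), np.int64(126), np.int64(122))]
262 [(np.int64(131), np.int64(126), np.int64(121)), (np.int64(132), np.int64(126), np.int64(121)), (np.int64(86), np.int64(86), np.int64(82)), (np.int64(96), np.int64(96), np.int64(92)), (np.int64(98), np.int64(98), np.int64(94)), (np.int64(131), np.int64(125), np.int64(120)), (np.int64(132), np.int64(126), np.int64(121))]
[132. 126. 121.]
```

View pics/m.png

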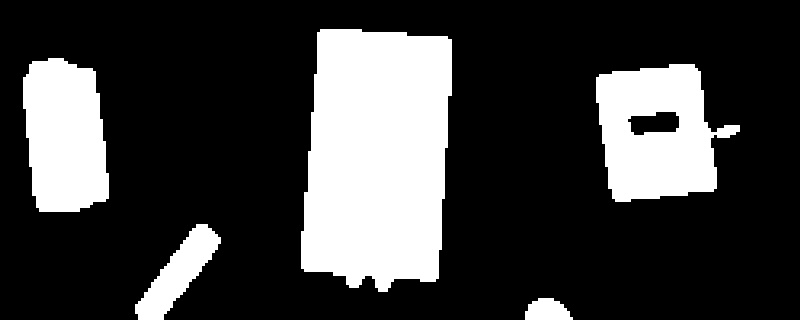

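Run:
```python
import cv2,numpy as np
t=cv2.imread('pics/top0.png'); s=cv2.imread('pics/scene0.png')
a=cv2.resize(t[200:262,345:410],None,fx=9,fy=9,interpolation=cv2.INTER_CUBIC)
b=cv2.resize(s[235:330,160:250],None,fx=6,fy=6,interpolation=cv2.INTER_CUBIC)
g=lambda x:(255*(x/255.)**.5).astype(np.uint8)
cv2.imwrite('pics/ta2.png',g(a));cv2.imwrite('pics/sb2.png',g(b));
```

```text
(no output)
```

View pics/ta2.png

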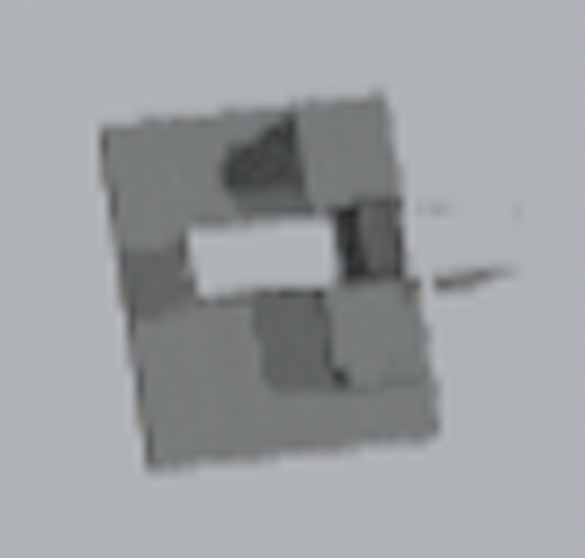

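View pics/sb2.png

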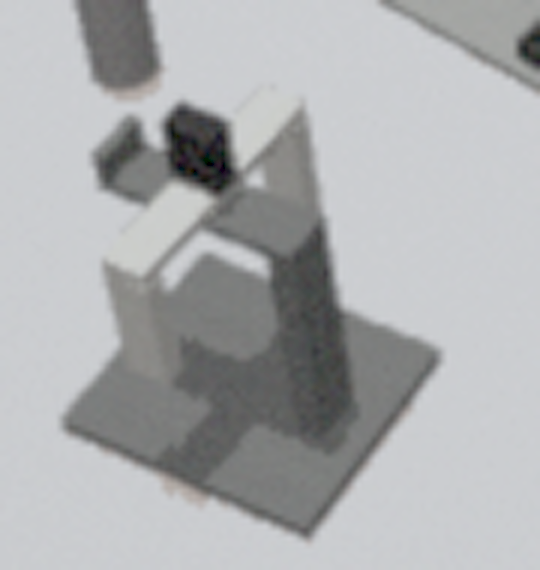

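Run:
```python
from h import *
T=load('top0.npz');S=load('scene0.npz')
tab=np.array([132,126,121.])
def subedge(f,p0,p1,n=25,half=4,tabc=None):
    "refine a line edge between approx pixels p0,p1 by max-gradient (centroid) across; return fit line pts"
    g=cv2.cvtColor(f["pixels"],cv2.COLOR_BGR2GRAY).astype(np.float32)
    p0=np.array(p0,float);p1=np.array(p1,float);d=(p1-p0)/np.linalg.norm(p1-p0);nn=np.array([-d[1],d[0]])
    out=[]
    o=np.arange(-half,half+.01,.25)
    for a in np.linspace(.08,.92,n):
        q=p0+a*(p1-p0)+o[:,None]*nn
        v=cv2.remap(g,q[:,0].astype(np.float32)[None],q[:,1].astype(np.float32)[None],cv2.INTER_LINEAR)[0]
        gr=np.abs(np.gradient(v)); k=gr.argmax(); w=gr*(np.abs(o-o[k])<1.2); out.append(p0+a*(p1-p0)+nn*(w@o/w.sum()))
    return np.array(out)
def line(pts):
    v=cv2.fitLine(pts.astype(np.float32),cv2.DIST_HUBER,0,.01,.01).ravel(); return v[2:],v[:2]
def inter(a,b):
    A=np.c_[a[1],-b[1]];t=np.linalg.solve(A,b[0]-a[0]);return a[0]+t[0]*a[1]
def quad(f,c,z,name):
    L=[line(subedge(f,c[i],c[(i+1)%4])) for i in range(4)]
    C=np.array([inter(L[i-1],L[i]) for i in range(4)])
    P=onz(f,C,z); print(name,C.round(1).tolist());print(P[:,:2].round(4).tolist(),'sides',np.linalg.norm(P-np.roll(P,-1,0),axis=1).round(4))
    return P
tz=lambda u,v:(170+u/3.2,190+v/3.2)
sz=lambda u,v:(150+u/3.3,150+v/3.3)
# order: far-left(+x,+y), far-right(+x,-y), near-right, near-left
F1=quad(T,[tz(319,30),tz(451,38),tz(438,281),tz(302,271)],.008,'fix top')
F2=quad(S,[sz(515,293),sz(422,379),sz(215,264),sz(300,183)],.007,'fix scene')
for F in(F1,F2):
    ax=(F[0]+F[1]-F[2]-F[3]);ax/=np.linalg.norm(ax);c=F.mean(0)
    print('center',c.round(4),'yaw',np.arctan2(ax[1],ax[0]).round(4),'origin',(c+ax*.0175).round(4))
t2=lambda u,v:(345+u/9,200+v/9)
s2=lambda u,v:(160+u/6,235+v/6)
H1=quad(T,[t2(103,128),t2(382,98),t2(437,437),t2(148,466)],.010,'stand top')
H2=quad(S,[s2(440,355),s2(308,537),s2(65,425),s2(185,262)],.009,'stand sc (4th unsure)')
for F in(H1,H2):
    ax=(F[0]+F[1]-F[2]-F[3]);ax/=np.linalg.norm(ax);c=F.mean(0)
    print('center',c.round(4),'yaw',np.arctan2(ax[1],ax[0]).round(4))
P=onz(S,[s2(104,265),s2(147,278),s2(303,98),s2(262,85)],.128); print('bar sc',P.round(4).tolist(),P.mean(0).round(4))
P=onz(T,[t2(188,228),t2(198,297),t2(520,272),t2(520,205)],.128); print('bar top',P.round(4).tolist(),P.mean(0).round(4))
```

```text
fix top [[269.5, 198.10000610351562], [310.79998779296875, 201.39999389648438], [306.20001220703125, 277.1000061035156], [263.1000061035156, 273.3999938964844]]
[[0.6249, 0.0484], [0.6166, -0.081], [0.3822, -0.0687], [0.3906, 0.0623]] sides [0.1297 0.2347 0.1313 0.2347]
fix scene [[307.70001220703125, 237.89999389648438], [277.6000061035156, 266.29998779296875], [212.6999969482422, 229.39999389648438], [242.10000610351562, 205.10000610351562]]
[[0.631, 0.0474], [0.6224, -0.0883], [0.3847, -0.0757], [0.3867, 0.0585]] sides [0.136  0.238  0.1341 0.2445]
center [ 0.5036 -0.0098  0.008 ] yaw -0.0559 origin [ 0.5211 -0.0107  0.008 ]
center [ 0.5062 -0.0145  0.007 ] yaw -0.0492 origin [ 0.5237 -0.0154  0.007 ]
stand top [[354.8999938964844, 213.39999389648438], [387.3999938964844, 210.0], [393.8999938964844, 248.39999389648438], [361.0, 252.10000610351562]]
[[0.5807, -0.2182], [0.5936, -0.3191], [0.4745, -0.336], [0.4611, -0.2353]] sides [0.1017 0.1202 0.1016 0.1208]
stand sc (4th unsure) [[234.3000030517578, 293.20001220703125], [211.10000610351562, 324.79998779296875], [168.10000610351562, 305.5], [193.10000610351562, 276.70001220703125]]
[[0.5861, -0.2235], [0.6002, -0.3259], [0.4774, -0.3427], [0.4639, -0.2411]] sides [0.1034 0.124  0.1025 0.1235]
center [ 0.5275 -0.2772  0.01  ] yaw 0.1415
center [ 0.5319 -0.2833  0.009 ] yaw 0.1394
bar sc [[0.5261, -0.3335, 0.128], [0.5436, -0.3291, 0.128], [0.5296, -0.2278, 0.128], [0.5114, -0.2315, 0.128]] [ 0.5277 -0.2805  0.128 ]
bar top [[0.5273, -0.2268, 0.128], [0.5059, -0.2295, 0.128], [0.5156, -0.3289, 0.128], [0.5365, -0.3295, 0.128]] [ 0.5213 -0.2787  0.128 ]
```

Run:
```python
import cv2,numpy as np
t=cv2.imread('pics/top0.png'); s=cv2.imread('pics/scene0.png')
a=cv2.resize(t[200:262,170:212],None,fx=9,fy=9,interpolation=cv2.INTER_CUBIC)
b=cv2.resize(s[155:200,290:345],None,fx=9,fy=9,interpolation=cv2.INTER_CUBIC)
g=lambda x:(255*(x/255.)**.6).astype(np.uint8)
o=np.zeros((max(a.shape[0],b.shape[0]),a.shape[1]+b.shape[1],3),np.uint8);o[:a.shape[0],:a.shape[1]]=g(a);o[:b.shape[0],a.shape[1]:]=g(b)
print(a.shape,b.shape);cv2.imwrite('pics/cell.png',o[:, :])
```

```text
(558, 378, 3) (405, 495, 3)
```

View pics/cell.png

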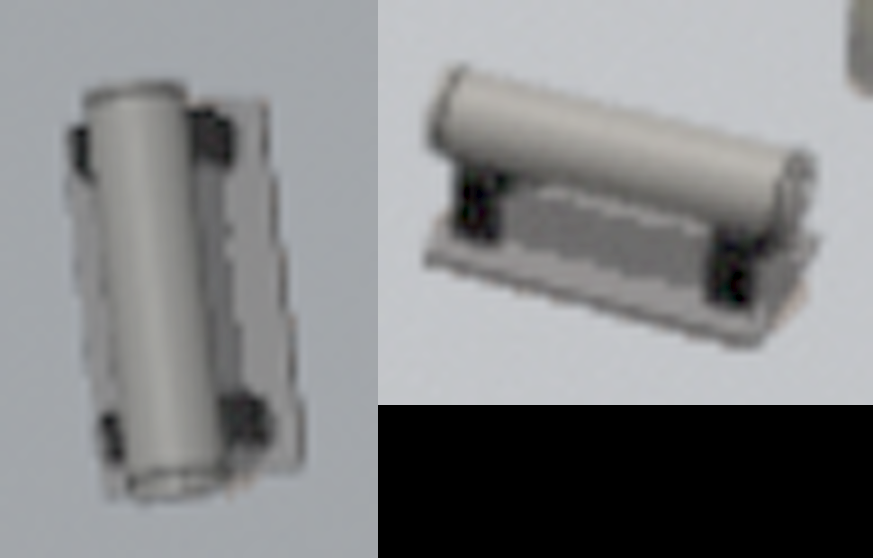

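Run:
```python
from h import *
T=load('top0.npz');S=load('scene0.npz')
a=lambda u,v:(170+u/9,200+v/9)
b=lambda u,v:(290+(u-378)/9,155+v/9)
fl=onz(T,[a(176,481)],.045)[0]; far=onz(T,[a(135,84)],.0615)[0]
print('top flat',fl.round(4),'far',far.round(4),np.linalg.norm((far-fl)[:2]))
# midline of silhouettes
for k,(l,r) in enumerate([((88,105),(187,100)),((132,480),(222,475))]):
    m=(np.array(a(*l))+a(*r))/2; print('mid',m,onz(T,[m],.045)[0].round(4))
# scene: flat end rim top-left, stud end face center
print('sc stud-end face', onz(S,[b(798,192)],.045)[0].round(4))
for l,r in [((462,70),(440,145)),((795,150),(760,228))]:
    m=(np.array(b(*l))+b(*r))/2; print('sc mid',onz(S,[m],.045)[0].round(4))
# rest base top corners
P=onz(T,[a(262,100),a(298,470),a(110,497)],.008);print('rest corners',P.round(4).tolist())
Ps=onz(S,[b(752,347),b(427,262)],.0);print('rest sc near bottom corners',Ps.round(4).tolist())
# fixture scene with right z
c=np.array([[307.7,237.9],[277.6,266.3],[212.7,229.4],[242.1,205.1]])
F=np.array([onz(S,[c[i]],z)[0] for i,z in enumerate([.002,0,.0,.008])]);print(F.round(4).tolist(),np.linalg.norm(F-np.roll(F,-1,0),axis=1))
# spring pad/ wall in top: points
tz=lambda u,v:(170+u/3.2,190+v/3.2)
print('wall top front centre', onz(T,[tz(385,57)],.057), 'pocket L',onz(T,[tz(332,128)],.02),'pocket R',onz(T,[tz(427,134)],.02))
```

```text
top flat [0.4444 0.2812 0.045 ] far [0.5747 0.2987 0.0615] 0.13143749461499574
mid [185.27777778 211.38888889] [0.5712 0.3017 0.045 ]
mid [189.66666667 253.05555556] [0.4456 0.2809 0.045 ]
sc stud-end face [0.5779 0.3044 0.045 ]
sc mid [0.4476 0.2802 0.045 ]
sc mid [0.571 0.302 0.045]
rest corners [[0.5792, 0.2679, 0.008], [0.4512, 0.2485, 0.008], [0.4407, 0.3123, 0.008]]
rest sc near bottom corners [[0.5823, 0.2697, 0.0], [0.4591, 0.2476, 0.0]]
[[0.6284, 0.0521, 0.002], [0.6186, -0.0832, 0.0], [0.3791, -0.0704, -0.0], [0.3875, 0.0575, 0.008]] [0.13560059 0.23985991 0.12835357 0.24100364]
wall top front centre [[ 0.5860513  -0.01653726  0.057     ]] pocket L [[0.52270854 0.03256804 0.02      ]] pocket R [[ 0.51870157 -0.05847246  0.02      ]]
```

```bash
cat >> h.py <<'E'
from scipy.spatial.transform import Rotation as Ro
def goal(pos,yaw,tilt=0):
    "tool pose with tool y along heading yaw, tilted up by tilt (stud end up); pos = grasp point (19mm behind TCP)"
    x=np.array([-np.sin(yaw),np.cos(yaw),0]); y=np.array([np.cos(yaw)*np.cos(tilt),np.sin(yaw)*np.cos(tilt),np.sin(tilt)])
    z=np.cross(x,y); return np.array(pos)+.019*z, np.c_[x,y,z]
def delta(s,pos,yaw,tilt=0):
    p,R=goal(pos,yaw,tilt); R0=np.array(s["orientation"]); d=np.array(p)-s["eef_pos"]
    print('tool shift cm',(100*R0.T@d).round(2),'in goal axes',(100*R.T@d).round(2),'turn',Ro.from_matrix(R0.T@R).as_rotvec().round(3))
def st(s): 
    R=np.array(s["orientation"]);p=np.array(s["eef_pos"])
    print('t',round(s["time"],2),'tcp',p.round(4),'grasp',(p-.019*R[:,2]).round(4),'yaw',np.arctan2(R[1,1],R[0,1]).round(4),'tilt',np.arcsin(R[2,1]).round(4),'roll',np.arcsin(R[2,0]).round(4),'F',np.round(s["ft_force"],1),'op',round(float(s["opening"])*94,1))
E
python3 - <<'E'
from h import *
from cell import *
T=load('top0.npz');S=load('scene0.npz')
print('can base near scene', onz(S,[(352,164)],0), 'can top centre sc',onz(S,[(354,127)],.15),'can top(top cam) left',onz(T,[(119,218)],.15))
print('mug',onz(T,[(371,160)],.09),'handheld near edge',onz(T,[(271,166),(322,163)],.03),'shortcell',onz(T,[(342,289)],.07), 'sdriver',onz(T,[(236,264)],.02))
s=read_state(); st(s); delta(s,[.511,.291,.145],.158)
E
```

```text
can base near scene [[0.5587231  0.45456868 0.        ]] can top centre sc [[0.55630429 0.44266089 0.15      ]] can top(top cam) left [[0.53150758 0.45700861 0.15      ]]
mug [[ 0.72882975 -0.2532398   0.09      ]] handheld near edge [[ 0.72284153  0.04553706  0.03      ]
 [ 0.73536912 -0.11379818  0.03      ]] shortcell [[ 0.35045473 -0.16780801  0.07      ]] sdriver [[0.41694057 0.14441305 0.02      ]]
t 0.1 tcp [0.1374 0.6094 0.2049] grasp [0.1374 0.6094 0.2239] yaw -0.2218 tilt 0.0001 roll -0.001 F [ 0.1 -0.2  0.2] op 94.0
tool shift cm [-22.83  43.44   7.92] in goal axes [-37.32  31.88   7.89] turn [-0.     0.001 -0.38 ]
```

Call:
arm_command([
  [9.4,[0,0,0],[0,0,-0.186]],
  [9.4,[0,0,0],[0,0,-0.186]],
  [9.4,[-3.75,3.2,0],[0,0,0]],
  [9.4,[-3.75,3.2,0],[0,0,0]],
  [9.4,[-3.75,3.2,0],[0,0,0]],
])

```text
time: 0.72
eef_pos: [0.2502, 0.5115, 0.2052]
orientation: [[-0.15, 0.989, -0.0], [0.989, 0.15, -0.001], [-0.001, -0.0, -1.0]]
ft_force: [0.5, 0.3, 0.2]
opening: 0.996
```

Call:
arm_command([
  [9.4,[-3.75,3.2,0],[0,0,0]],
  [9.4,[-3.75,3.2,0],[0,0,0]],
  [9.4,[-3.75,3.2,0],[0,0,0]],
  [9.4,[-3.75,3.2,0],[0,0,0]],
  [9.4,[-3.75,3.2,0],[0,0,0]],
])

```text
time: 1.35
eef_pos: [0.4365, 0.3501, 0.2053]
orientation: [[-0.15, 0.989, -0.0], [0.989, 0.15, -0.0], [-0.0, -0.0, -1.0]]
ft_force: [0.8, 0.7, -0.2]
opening: 1.002
```

Run:
```python
from h import *
from cell import *
s=read_state(); st(s); delta(s,[.511,.291,.145],.158)
```

```text
t 1.35 tcp [0.4365 0.3501 0.2053] grasp [0.4365 0.3501 0.2243] yaw 0.1502 tilt -0.0002 roll -0.0002 F [ 0.8  0.7 -0.2] op 94.2
tool shift cm [-6.96  6.49  7.93] in goal axes [-7.01  6.43  7.93] turn [-0.     0.    -0.008]
```

Call:
arm_command([
  [9.4,[-3.5,3.25,2],[0,0,0]],
  [9.4,[-3.5,3.2,2.9],[0,0,-0.008]],
  [9.4,[0,0,3],[0,0,0]],
  [9.4,[0,0,0],[0,0,0]],
])

```text
time: 1.85
eef_pos: [0.5087, 0.2909, 0.1245]
orientation: [[-0.157, 0.988, -0.003], [0.988, 0.157, -0.002], [-0.002, -0.004, -1.0]]
ft_force: [-1.2, -0.4, 0.6]
opening: 1.003
```

```bash
cat > look.py <<'E'
import sys
from h import *
from cell import *
def look(tag,top=None,sc=None,g=.6):
    s=read_state(); st(s)
    for n,c in(("top",top),("scene",sc)):
        if c is None: continue
        f=grab_frame(n); np.savez(f"{n}_{tag}.npz",**f)
        x0,y0,x1,y1=c; k=min(800/(x1-x0),600/(y1-y0)); k=int(k)
        im=cv2.resize(f["pixels"][y0:y1,x0:x1],None,fx=k,fy=k,interpolation=cv2.INTER_CUBIC)
        cv2.imwrite(f"pics/{n}_{tag}.png",(255*(im/255.)**g).astype(np.uint8)); print(n,'scale',k,'origin',x0,y0)
    return s
E
python3 - <<'E'
from look import *
s=look('a',(150,190,230,270),(270,100,370,200)); delta(s,[.511,.291,.045],.158)
E
```

```text
t 1.85 tcp [0.5087 0.2909 0.1245] grasp [0.5087 0.291  0.1435] yaw 0.1577 tilt -0.0037 roll -0.0017 F [-1.2 -0.4  0.6] op 94.3
top scale 7 origin 150 190
scene scale 6 origin 270 100
tool shift cm [-0.01  0.27  9.85] in goal axes [-0.03  0.23  9.85] turn [-0.004  0.002 -0.   ]
```

View pics/scene_a.png

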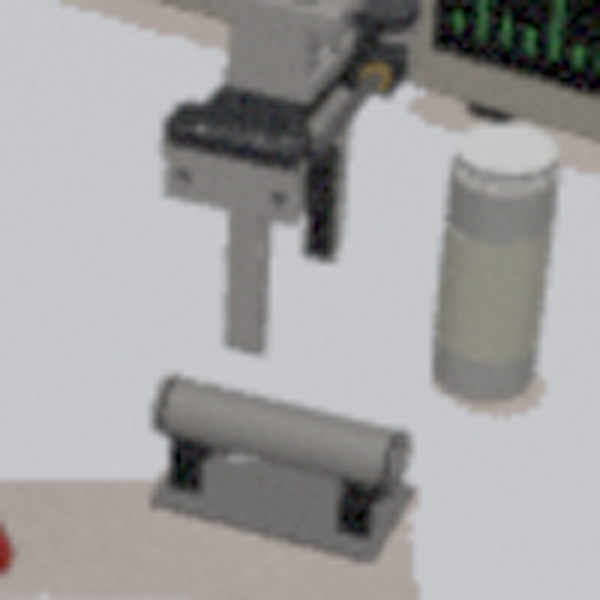

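View pics/top_a.png

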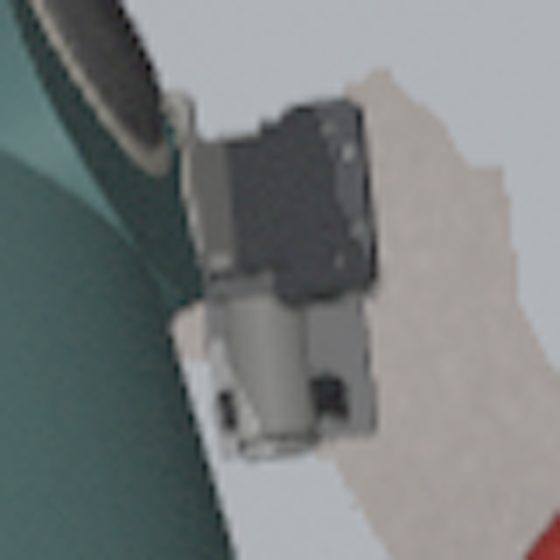

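The scene view shows the near fingertip at about (311,159), above the middle of the cell. I'll check the camera against the known arm pose.

Run:
```python
from h import *
S=load('scene_a.npz')
p=np.array([0.5087,0.2909,0.1245]);x=np.array([-.157,.988,0]);y=np.array([.988,.157,0])
for o in(.047,.053,.0595): print(o,proj(S,[p-x*o-y*.008,p-x*o,p-x*o+y*.008]).round(1).tolist())
```

```text
0.047 [[308.6, 157.4], [311.0, 158.0], [313.5, 158.6]]
0.053 [[307.8, 158.4], [310.3, 159.0], [312.7, 159.6]]
0.0595 [[307.0, 159.5], [309.4, 160.1], [311.9, 160.7]]
```

Call:
arm_command([
  [9.4,[0,0.2,4],[0,0,0]],
  [9.4,[0,0,3.5],[0,0,0]],
  [9.4,[0,0,1.9],[0,0,0]],
  [9.4,[0,0,0],[0,0,0]],
])

```text
time: 2.45
eef_pos: [0.5115, 0.2924, 0.0325]
orientation: [[-0.158, 0.987, -0.001], [0.987, 0.158, -0.0], [-0.0, -0.001, -1.0]]
ft_force: [0.7, 0.7, 0.4]
opening: 0.998
```

Run:
```python
from look import *
s=look('b',None,(280,100,360,200)); delta(s,[.511,.291,.045],.158)
```

```text
t 2.45 tcp [0.5115 0.2924 0.0325] grasp [0.5115 0.2924 0.0515] yaw 0.1588 tilt -0.0006 roll -0.0003 F [0.7 0.7 0.4] op 93.9
scene scale 6 origin 280 100
tool shift cm [-0.13 -0.07  0.65] in goal axes [-0.13 -0.07  0.65] turn [-0.001  0.     0.001]
```

View pics/scene_b.png

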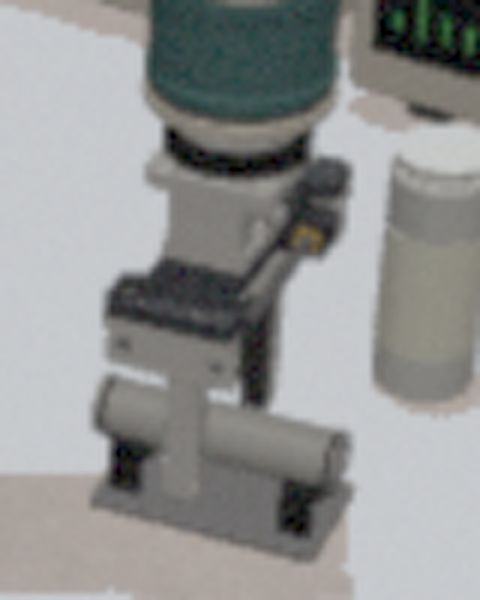

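Run:
```python
from h import *
S=load('scene_b.npz')
c=np.array([.511,.291,0]);u=np.array([.987,.158,0]);v=np.array([-.158,.987,0])
crop=lambda P:((proj(S,P)-[280,100])*6).round(0).tolist()
z=np.array([0,0,1.])
print('stud body end top/bot',crop([c+u*.067+z*.0615,c+u*.067+z*.0285,c+u*.067+z*.045]))
print('flat end top',crop([c-u*.07+z*.0615]))
print('rest near corners', crop([c+u*.065-v*.035,c-u*.065-v*.035,c+u*.065+v*.035]))
```

```text
stud body end top/bot [[338.0, 435.0], [334.0, 485.0], [336.0, 460.0]]
flat end top [[100.0, 373.0]]
rest near corners [[304.0, 563.0], [81.0, 502.0], [349.0, 492.0]]
```

Call:
arm_command([
  [9.4,[-0.06,0,0.6],[0,0,0]],
  [5,[0,0,0],[0,0,0]],
  [4,[0,0,0],[0,0,0]],
  [3,[0,0,0],[0,0,0]],
  [3,[0,0,0],[0,0,0]],
])

```text
time: 3.12
eef_pos: [0.5118, 0.2915, 0.0266]
orientation: [[-0.158, 0.988, 0.0], [0.988, 0.158, -0.0], [-0.0, 0.0, -1.0]]
ft_force: [0.0, 0.6, -1.1]
opening: 0.613
```

Call:
arm_command([
  [2,[0,0,0],[0,0,0]],
  [2,[0,0,0],[0,0,0]],
  [2,[0,0,0],[0,0,0]],
])

```text
time: 3.5
eef_pos: [0.5116, 0.2932, 0.0268]
orientation: [[-0.159, 0.987, 0.0], [0.987, 0.159, 0.002], [0.002, 0.001, -1.0]]
ft_force: [-2.0, 9.8, 0.9]
opening: 0.342
```

Call:
arm_command([
  [2,[0.2,0,0],[0,0,0]],
  [2,[0,0,0],[0,0,0]],
])

```text
time: 3.75
eef_pos: [0.5116, 0.2934, 0.0266]
orientation: [[-0.158, 0.988, 0.0], [0.988, 0.158, -0.0], [-0.0, 0.0, -1.0]]
ft_force: [-1.0, 0.5, 4.5]
opening: 0.342
```

Call:
arm_command([
  [2,[0,0,-2],[0,0,0]],
  [2,[0,0,-4],[0,0,0]],
  [2,[0,0,-4],[0,0,0]],
  [2,[0,0,-2],[0,0,0]],
  [2,[0,0,0],[0,0,0]],
])

```text
time: 4.38
eef_pos: [0.5121, 0.2938, 0.1485]
orientation: [[-0.157, 0.988, 0.002], [0.988, 0.157, 0.002], [0.001, 0.003, -1.0]]
ft_force: [-0.6, 0.5, -3.9]
opening: 0.343
```

Run:
```python
from look import *
s=look('c',(150,190,230,270),(260,80,360,180)); delta(s,[.545,-.012,.165],-.052)
```

```text
t 4.38 tcp [0.5121 0.2938 0.1485] grasp [0.512  0.2937 0.1675] yaw 0.158 tilt 0.0026 roll 0.0012 F [-0.6  0.5 -3.9] op 32.2
top scale 7 origin 150 190
scene scale 6 origin 260 80
tool shift cm [-30.71  -1.56   0.21] in goal axes [-30.36   4.88   0.25] turn [ 0.002 -0.001  0.21 ]
```

View pics/scene_c.png

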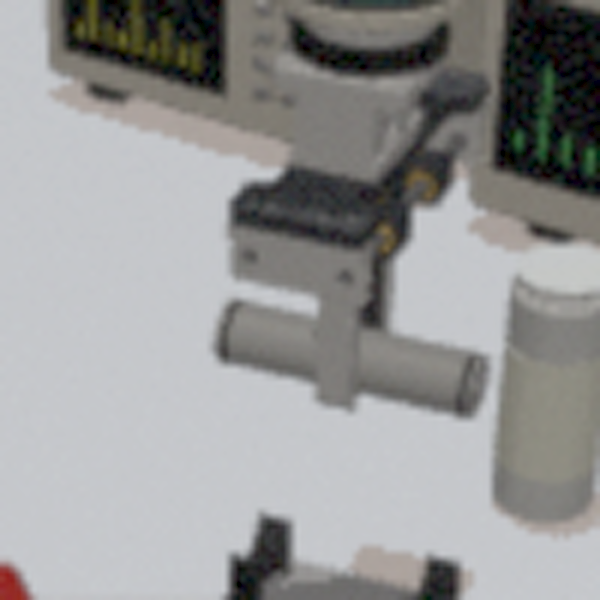

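Run:
```python
from h import *
S=load('scene_c.npz')
g=np.array([.512,.2937,.1675]);u=np.array([.987,.158,0.003]);v=np.array([-.158,.987,0]);z=np.array([0,0,1.])
crop=lambda P:((proj(S,P)-[260,80])*6).round(0).tolist()
print('flat end top,bot,near',crop([g-u*.07+z*.0165,g-u*.07-z*.0165,g-u*.07-v*.0165]))
print('stud body end top,bot,near',crop([g+u*.067+z*.0165,g+u*.067-z*.0165,g+u*.067-v*.0165]), 'stud tip',crop([g+u*.07]))
print('finger tip outer L, inner R',crop([g-v*.029-u*.008-z*.019,g-v*.029+u*.008-z*.019,g-v*.0165+u*.008-z*.019]))
gray=cv2.cvtColor(S["pixels"],cv2.COLOR_BGR2GRAY)
```

```text
flat end top,bot,near [[228.0, 293.0], [227.0, 349.0], [214.0, 336.0]]
stud body end top,bot,near [[481.0, 350.0], [475.0, 407.0], [467.0, 395.0]] stud tip [[484.0, 380.0]]
finger tip outer L, inner R [[315.0, 406.0], [345.0, 413.0], [354.0, 401.0]]
```

Call:
arm_command([
  [2,[0,0,0],[0,0,0.105]],
  [2,[0,0,0],[0,0,0.105]],
  [2,[-5,0.6,0],[0,0,0]],
  [2,[-5,0.6,0],[0,0,0]],
  [2,[-5,0.6,0],[0,0,0]],
])

```text
time: 5.1
eef_pos: [0.521, 0.141, 0.1454]
orientation: [[0.052, 0.999, -0.002], [0.999, -0.052, -0.001], [-0.001, -0.002, -1.0]]
ft_force: [0.1, 0.3, -3.7]
opening: 0.346
```

Call:
arm_command([
  [2,[-5,0.6,0],[0,0,0]],
  [2,[-5,0.6,0],[0,0,0]],
  [2,[-5,0.6,0],[0,0,0]],
  [2,[0,0,0],[-0.13,0,0]],
  [2,[0,0,0],[-0.13,0,0]],
])

```text
time: 5.72
eef_pos: [0.5314, -0.0088, 0.1455]
orientation: [[0.053, 0.964, 0.259], [0.999, -0.051, -0.014], [-0.0, 0.259, -0.966]]
ft_force: [0.4, -0.2, -4.1]
opening: 0.343
```

Run:
```python
from look import *
s=look('d',(250,180,330,290),(190,130,330,270)); delta(s,[.5346,-.0112,.125],-.052,.26)
```

```text
t 5.72 tcp [ 0.5314 -0.0088  0.1455] grasp [ 0.5265 -0.0086  0.1638] yaw -0.0532 tilt 0.2622 roll -0.0004 F [ 0.4 -0.2 -4.1] op 32.2
top scale 5 origin 250 180
scene scale 4 origin 190 130
tool shift cm [-0.22 -0.21  3.96] in goal axes [-0.22 -0.2   3.96] turn [ 0.002  0.001 -0.001]
```

View pics/scene_d.png

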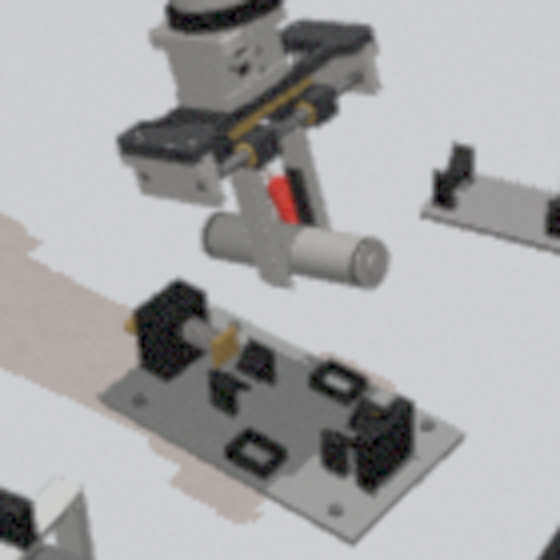

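View pics/top_d.png

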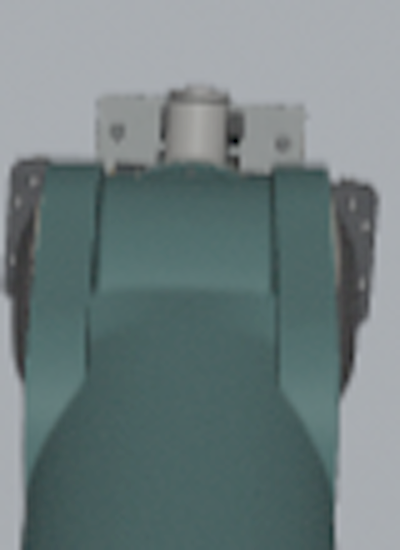

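```bash
python3 - <<'E'
from h import *
T=load('top0.npz');S=load('scene_d.npz');S0=load('scene0.npz')
for n,f,R in(('T',T,(280,245,295,262)),('S',S0,(238,205,260,230))):
    x0,y0,x1,y1=R; im=f["pixels"][y0:y1,x0:x1].astype(int); hs=cv2.cvtColor(f["pixels"][y0:y1,x0:x1],cv2.COLOR_BGR2HSV)
    m=(hs[...,1]>110)&(hs[...,2]>40); yy,xx=np.nonzero(m)
    print(n,len(xx)); 
    for r in range(m.shape[0]): print(''.join('#' if q else '.' for q in m[r]), y0+r)
o=np.array([.521,-.0105,0]);ps=-.052;u=np.array([np.cos(ps),np.sin(ps),0]);v=np.array([-u[1],u[0],0]);z=np.array([0,0,1.])
pts=[o-u*.063+v*a+z*(.045+b) for a,b in((.011,.011),(-.011,.011),(-.011,-.011),(.011,-.011))]
print('pad T',proj(T,pts).round(1).tolist(),'S',proj(S0,pts).round(1).tolist())
pk=[o+v*s*.046+u*a*.018+v*b*.013+z*.02 for s in(1,-1) for a,b in((1,1),(1,-1),(-1,-1),(-1,1))]
print('pockets T',((proj(T,pk)-[170,190])*3.2).round(0).tolist());print('pockets S_d',((proj(S,pk)-[190,130])*4).round(0).tolist())
w=[o+u*.07+v*s*.025+z*.057 for s in(1,-1)]+[o+u*.084+v*s*.025+z*.057 for s in(1,-1)]
print('wall T',((proj(T,w)-[170,190])*3.2).round(0).tolist(),'S_d',((proj(S,w)-[190,130])*4).round(0).tolist())
E
python3 - <<'E'
import cv2,numpy as np
import sys; sys.path.insert(0,'.')
from h import *
T=load('top0.npz')
a=cv2.resize(T["pixels"][195:285,258:318],None,fx=6.6,fy=6.6,interpolation=cv2.INTER_CUBIC)
S=load('scene_d.npz')["pixels"]
b=cv2.resize(S[195:270,215:310],None,fx=4.2,fy=4.2,interpolation=cv2.INTER_CUBIC)
o=np.zeros((594,396+399,3),np.uint8);o[:a.shape[0],:396]=a[:, :396];o[:b.shape[0],396:396+b.shape[1]]=b
cv2.imwrite('pics/fx.png',(255*(o/255.)**.6).astype(np.uint8))
E
```

```text
T 15
............... 245
............... 246
............... 247
............... 248
............... 249
....##..###.... 250
....#######.... 251
....#...##..... 252
............... 253
............... 254
............... 255
............... 256
............... 257
............... 258
............... 259
............... 260
............... 261
S 42
...................... 205
...................... 206
...................... 207
...................... 208
...................... 209
...................... 210
.........#............ 211
.........##........... 212
........###........... 213
......#####........... 214
.....######........... 215
.....######........... 216
.....######........... 217
.....######........... 218
.....####............. 219
......##.............. 220
......#............... 221
...................... 222
...................... 223
...................... 224
...................... 225
...................... 226
...................... 227
...................... 228
...................... 229
pad T [[282.7, 250.2], [290.2, 250.8], [290.1, 251.3], [282.7, 250.8]] S [[248.8, 210.9], [243.7, 215.0], [244.2, 220.8], [249.2, 216.7]]
pockets T [[317.0, 108.0], [344.0, 110.0], [341.0, 147.0], [314.0, 145.0], [413.0, 114.0], [440.0, 116.0], [437.0, 154.0], [410.0, 152.0]]
pockets S_d [[367.0, 371.0], [344.0, 390.0], [305.0, 370.0], [328.0, 351.0], [286.0, 442.0], [261.0, 463.0], [221.0, 441.0], [246.0, 420.0]]
wall T [[356.0, 50.0], [409.0, 54.0], [357.0, 35.0], [410.0, 39.0]] S_d [[396.0, 388.0], [351.0, 428.0], [413.0, 396.0], [368.0, 437.0]]
```

View pics/fx.png

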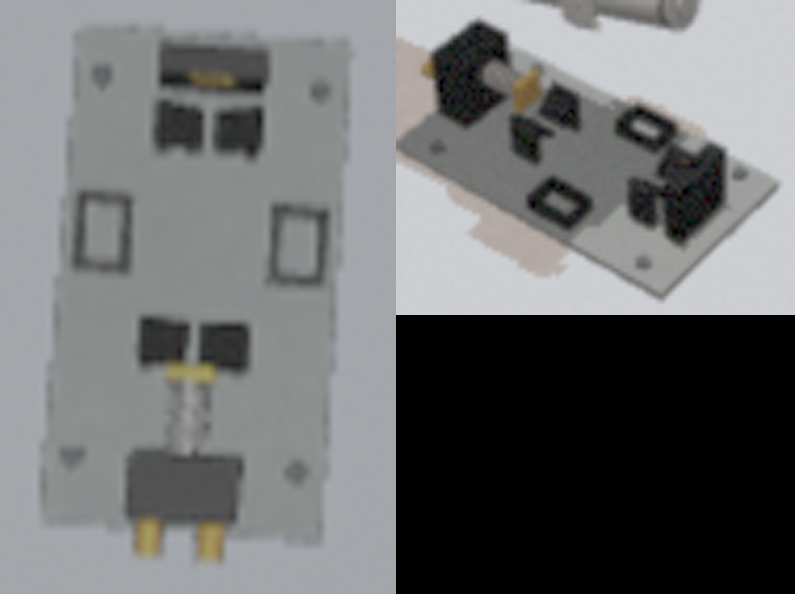

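Run:
```python
from h import *
T=load('top0.npz')
L=[((287.0,250.8),.052,-63),((287.05,246.9),.041,-51),((289.25,214.3),.041,50),((285.5,268),.063,-117),((290.0,204.7),.057,77),((273.2,229.7),.02,0),((302.9,231.7),.02,0)]
for uv,z,x in L: print(x,onz(T,[uv],z)[0].round(4))
```

```text
-63 [ 0.4576 -0.0089  0.052 ]
-51 [ 0.47   -0.0089  0.041 ]
50 [ 0.5689 -0.0139  0.041 ]
-117 [ 0.4068 -0.0053  0.063 ]
77 [ 0.5955 -0.0154  0.057 ]
0 [0.5236 0.0343 0.02  ]
0 [ 0.5192 -0.0568  0.02  ]
```

```bash
cat >> h.py <<'E'
def fx(x,z,y=0):
    c,s=np.cos(-.052),np.sin(-.052); return np.array([.521+c*x-s*y,-.0115+s*x+c*y,z])
E
python3 - <<'E'
from h import *
from cell import *
s=read_state(); delta(s,fx(.0136,.080),-.052,.26)
E
```

```text
tool shift cm [-0.38 -1.11  8.32] in goal axes [-0.38 -1.11  8.32] turn [-0.  0.  0.]
```

Call:
arm_command([
  [2,[-0.13,-0.4,2.8],[0,0,0]],
  [2,[-0.13,-0.4,2.8],[0,0,0]],
  [2,[-0.12,-0.31,2.7],[0,0,0]],
  [2,[0,0,0],[0,0,0]],
])

```text
time: 6.32
eef_pos: [0.541, -0.0126, 0.0612]
orientation: [[0.052, 0.966, 0.251], [0.999, -0.05, -0.014], [-0.001, 0.252, -0.968]]
ft_force: [0.3, -0.1, -3.4]
opening: 0.344
```

Run:
```python
from look import *
s=look('e',None,(200,150,320,250)); delta(s,fx(.0136,.066),-.052,.26)
```

```text
t 6.33 tcp [ 0.541  -0.0126  0.0612] grasp [ 0.5362 -0.0123  0.0796] yaw -0.0518 tilt 0.2546 roll -0.001 F [ 0.3 -0.1 -3.4] op 32.3
scene scale 6 origin 200 150
tool shift cm [ 0.01 -0.49  1.27] in goal axes [ 0.01 -0.5   1.27] turn [-0.005  0.001  0.   ]
```

View pics/scene_e.png

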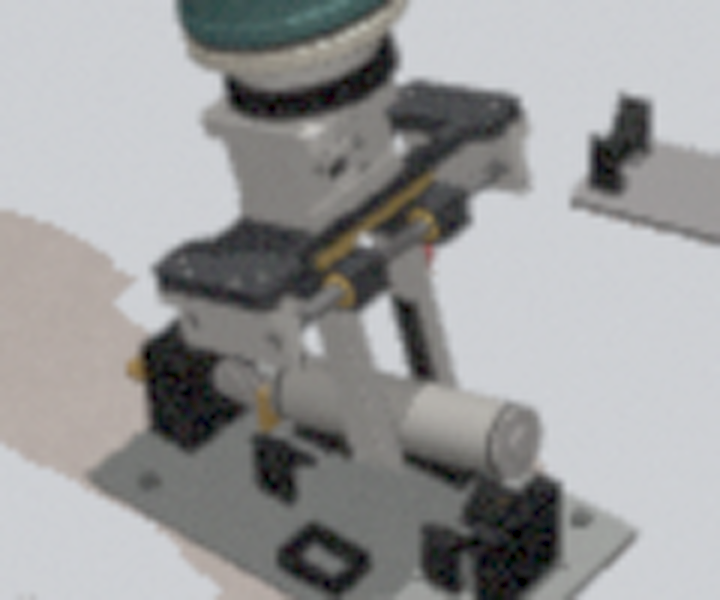

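Call:
arm_command([
  [2,[0,-0.4,0.6],[-0.005,0,0]],
  [2,[0,-0.1,0.65],[0,0,0]],
  [2,[0,0,0],[0,0,0]],
])

```text
time: 6.75
eef_pos: [0.5406, -0.0122, 0.0499]
orientation: [[0.052, 0.964, 0.261], [0.999, -0.05, -0.014], [-0.0, 0.262, -0.965]]
ft_force: [-0.6, 0.2, -2.9]
opening: 0.346
```

Run:
```python
from look import *
s=look('f',None,(210,170,310,245)); delta(s,fx(-.0064,.066),-.052,.26)
```

```text
t 6.75 tcp [ 0.5406 -0.0122  0.0499] grasp [ 0.5356 -0.0119  0.0683] yaw -0.0517 tilt 0.2647 roll -0.0 F [-0.6  0.2 -2.9] op 32.5
scene scale 8 origin 210 170
tool shift cm [-0.04 -2.1  -0.33] in goal axes [-0.04 -2.1  -0.32] turn [ 0.005 -0.     0.   ]
```

View pics/scene_f.png

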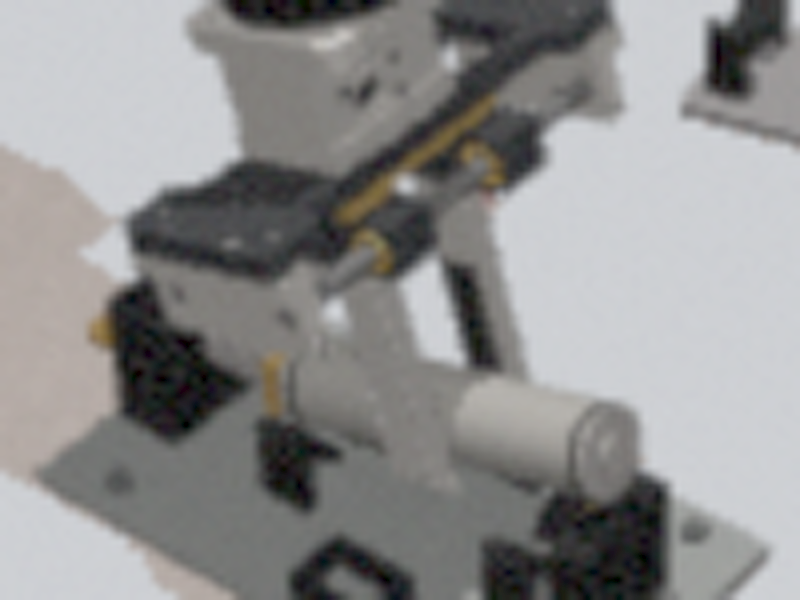

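Call:
arm_command([
  [2,[0,-0.6,-0.1],[0,0,0]],
  [2,[0,-0.6,-0.1],[0,0,0]],
  [2,[0,-0.5,-0.1],[0,0,0]],
  [2,[0,-0.4,0],[0,0,0]],
  [2,[0,0,0],[0,0,0]],
])

```text
time: 7.42
eef_pos: [0.521, -0.0112, 0.0485]
orientation: [[0.052, 0.963, 0.265], [0.999, -0.05, -0.014], [0.0, 0.265, -0.964]]
ft_force: [8.6, -1.3, -0.3]
opening: 0.344
```

Run:
```python
from look import *
s=look('g',None,(210,170,310,245)); delta(s,fx(-.0064,.066),-.052,.26)
```

```text
t 7.42 tcp [ 0.521  -0.0112  0.0485] grasp [ 0.516  -0.0109  0.0668] yaw -0.0518 tilt 0.2686 roll 0.0001 F [ 8.6 -1.3 -0.3] op 32.4
scene scale 8 origin 210 170
tool shift cm [-0.03 -0.17  0.04] in goal axes [-0.03 -0.17  0.04] turn [ 0.009 -0.     0.   ]
```

View pics/scene_g.png

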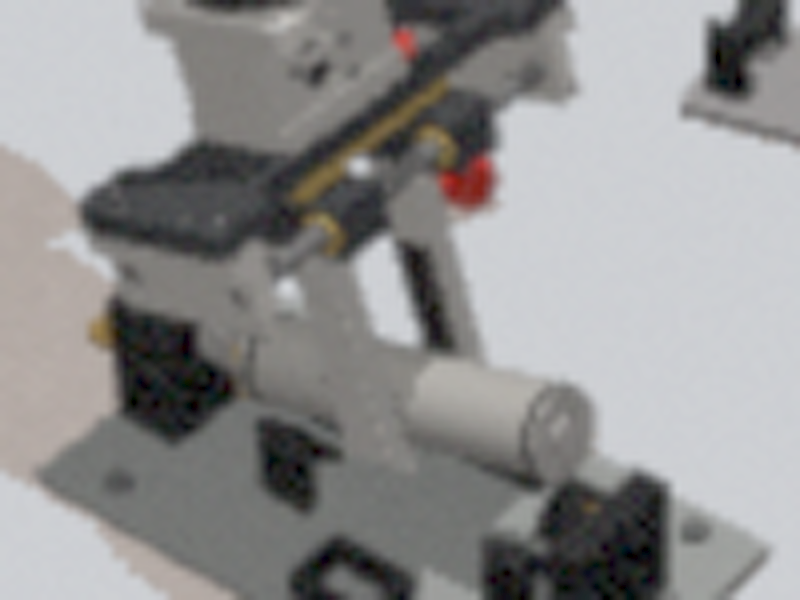

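```bash
cat >> h.py <<'E'
def seq(s,targets,yaw=-.052):
    p=np.array(s["eef_pos"]);R=np.array(s["orientation"])
    for x,z,th in targets:
        P,Q=goal(fx(x,z),yaw,th); print('shift',(100*R.T@(P-p)).round(2),'turn',Ro.from_matrix(R.T@Q).as_rotvec().round(3)); p,R=P,Q
E
python3 - <<'E'
from h import *
from cell import *
s=read_state(); seq(s,[(-.0055,.0610,.2),(-.0058,.0550,.13),(-.0062,.0500,.065),(-.0065,.0455,0)])
E
```

```text
shift [-0.04 -0.35  0.54] turn [ 0.069 -0.     0.   ]
shift [ 0.   -0.28  0.58] turn [ 0.07  0.   -0.  ]
shift [ 0.   -0.23  0.49] turn [ 0.065 -0.    -0.   ]
shift [-0.   -0.18  0.44] turn [ 0.065 -0.     0.   ]
```

Call:
arm_command([
  [2,[0,-0.35,0.54],[0.065,0,0]],
  [2,[0,-0.28,0.56],[0.068,0,0]],
  [2,[0,0,0],[0,0,0]],
])

```text
time: 7.85
eef_pos: [0.5184, -0.0112, 0.0361]
orientation: [[0.052, 0.99, 0.135], [0.999, -0.051, -0.007], [-0.0, 0.135, -0.991]]
ft_force: [9.0, -1.4, 0.1]
opening: 0.346
```

Run:
```python
from look import *
s=look('h',None,(210,170,310,245)); seq(s,[(-.0062,.0500,.065),(-.0065,.0455,0)])
```

```text
t 7.85 tcp [ 0.5184 -0.0112  0.0361] grasp [ 0.5159 -0.0111  0.0549] yaw -0.0519 tilt 0.1351 roll -0.0002 F [ 9.  -1.4  0.1] op 32.5
scene scale 8 origin 210 170
shift [-0.02 -0.3   0.47] turn [0.07 0.   0.  ]
shift [-0.   -0.18  0.44] turn [ 0.065 -0.     0.   ]
```

View pics/scene_h.png

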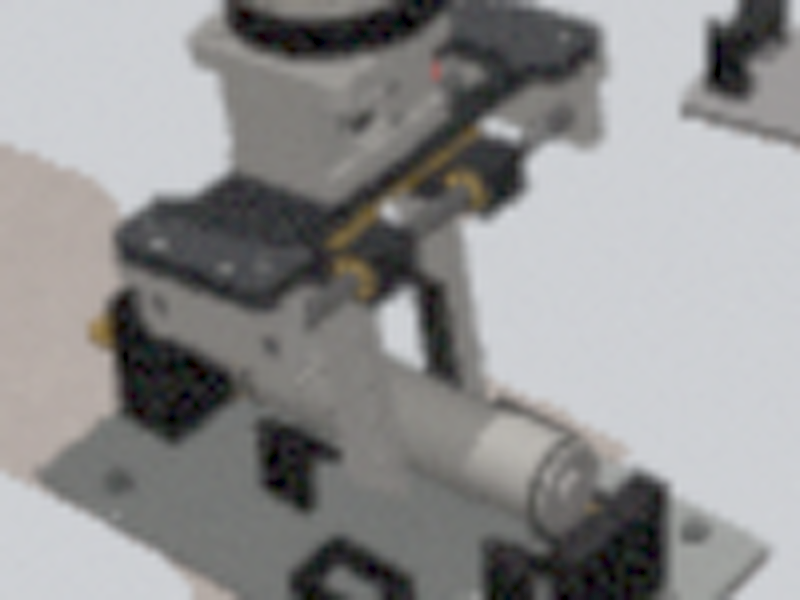

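Call:
arm_command([
  [2,[0,-0.25,0.47],[0.069,0,0]],
  [2,[0,-0.15,0.42],[0.065,0,0]],
  [2,[0,0,0],[0,0,0]],
])

```text
time: 8.28
eef_pos: [0.5153, -0.011, 0.0268]
orientation: [[0.052, 0.999, 0.001], [0.999, -0.052, -0.0], [-0.0, 0.001, -1.0]]
ft_force: [10.3, -1.2, 1.7]
opening: 0.347
```

Run:
```python
from look import *
s=look('i',None,(210,170,310,245)); seq(s,[(0,.0452,0)])
```

```text
t 8.28 tcp [ 0.5153 -0.011   0.0268] grasp [ 0.5153 -0.0109  0.0458] yaw -0.0518 tilt 0.0012 roll -0.0001 F [10.3 -1.2  1.7] op 32.6
scene scale 8 origin 210 170
shift [-0.03  0.57  0.06] turn [0.001 0.    0.   ]
```

View pics/scene_i.png

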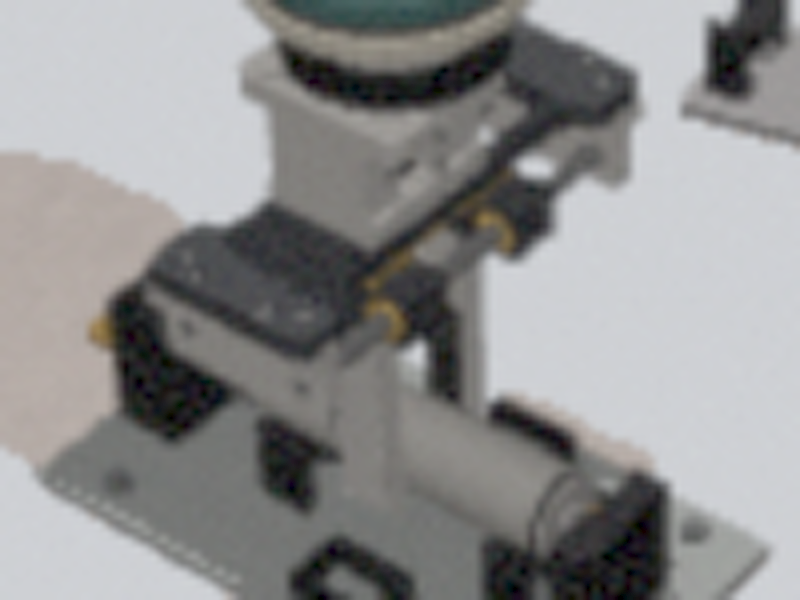

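Call:
arm_command([
  [2,[0,0.3,0.03],[0,0,0]],
  [2,[0,0.2,0],[0,0,0]],
  [2,[0,0,0],[0,0,0]],
])

```text
time: 8.7
eef_pos: [0.5188, -0.011, 0.0266]
orientation: [[0.052, 0.999, -0.0], [0.999, -0.052, 0.0], [0.0, -0.0, -1.0]]
ft_force: [-0.1, 0.7, 11.1]
opening: 0.343
```

Call:
arm_command([
  [2,[0,0.05,-0.08],[0,0,0]],
  [3.6,[0,0,0],[0,0,0]],
  [4.6,[0,0,0],[0,0,0]],
  [5.4,[0,0,0],[0,0,0]],
])

```text
time: 9.2
eef_pos: [0.5183, -0.0111, 0.0264]
orientation: [[0.052, 0.999, -0.002], [0.999, -0.052, 0.0], [-0.0, -0.002, -1.0]]
ft_force: [-0.2, -0.3, 0.6]
opening: 0.555
```

Run:
```python
from look import *
s=look('j',None,(210,170,310,245))
```

```text
t 9.2 tcp [ 0.5183 -0.0111  0.0264] grasp [ 0.5183 -0.0111  0.0454] yaw -0.0519 tilt -0.0024 roll -0.0001 F [-0.2 -0.3  0.6] op 52.2
scene scale 8 origin 210 170
```

View pics/scene_j.png

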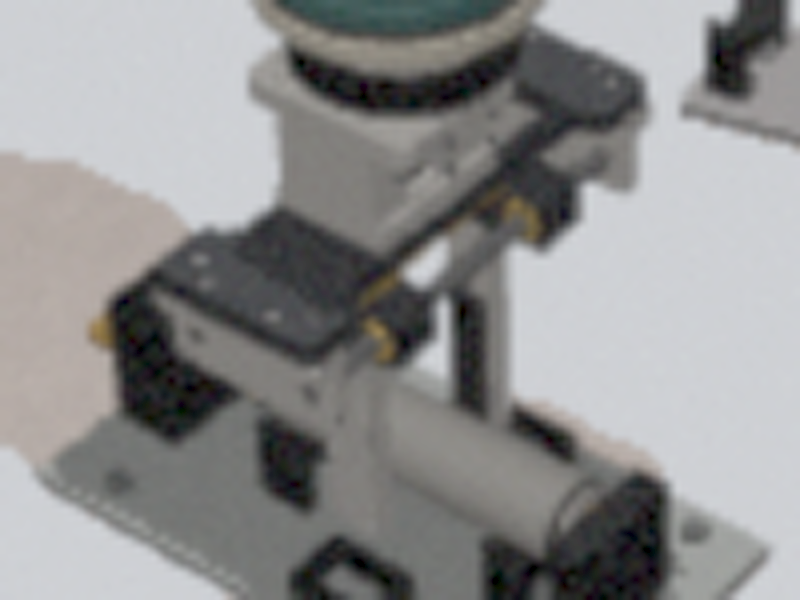

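Call:
arm_command([
  [5.4,[0,0,-3],[0,0,0]],
  [5.4,[0,0,-5],[0,0,0]],
  [5.4,[0,0,-5],[0,0,0]],
  [5.4,[-3,0,-5],[0,0,0]],
  [5.4,[-5,0,-3],[0,0,0]],
])

```text
time: 9.88
eef_pos: [0.5153, -0.0908, 0.239]
orientation: [[0.049, 0.999, 0.0], [0.999, -0.049, 0.001], [0.001, 0.0, -1.0]]
ft_force: [0.5, -0.4, 0.1]
opening: 0.578
```

Call:
arm_command([
  [5.4,[-5,0,0],[0,0,-0.1]],
  [5.4,[-5,0,0],[0,0,-0.09]],
  [5.4,[-3,0,0],[0,0,0]],
  [5.4,[0,0,0],[0,0,0]],
])

```text
time: 10.38
eef_pos: [0.5182, -0.2228, 0.2362]
orientation: [[-0.134, 0.991, -0.003], [0.991, 0.134, -0.001], [-0.0, -0.003, -1.0]]
ft_force: [-0.9, 1.1, 0.0]
opening: 0.575
```

Run:
```python
from look import *
s=look('k',(258,190,318,285),(150,170,310,330))
```

```text
t 10.38 tcp [ 0.5182 -0.2228  0.2362] grasp [ 0.5182 -0.2228  0.2552] yaw 0.1348 tilt -0.0027 roll -0.0002 F [-0.9  1.1  0. ] op 54.0
top scale 6 origin 258 190
scene scale 3 origin 150 170
```

View pics/scene_k.png

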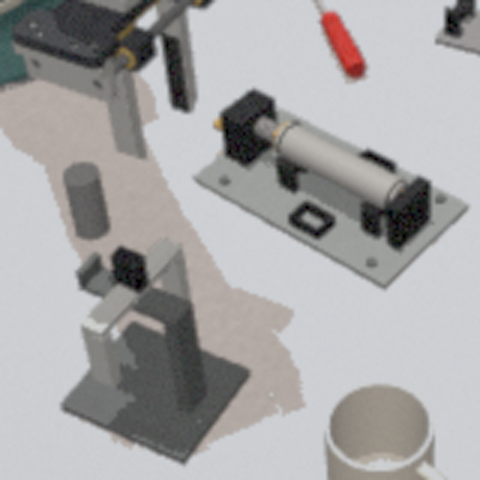

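View pics/top_k.png

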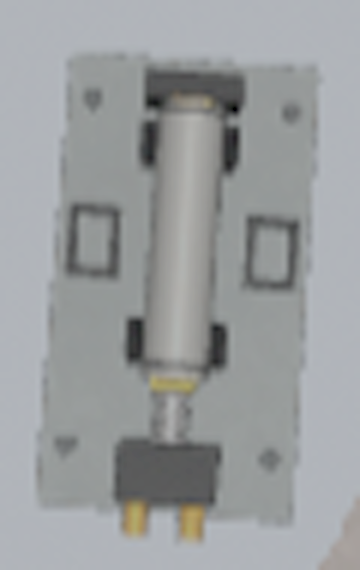

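The cell lies in the bay with its stud at the wall and the spring pressed. Next I'll measure the yoke's tab and crossbar.

Run:
```python
from h import *
T=load('top_k.npz')["pixels"];S=load('scene0.npz')["pixels"];T0=load('top0.npz')["pixels"]
def crop(im,x0,y0,x1,y1,k): return cv2.resize(im[y0:y1,x0:x1],None,fx=k,fy=k,interpolation=cv2.INTER_NEAREST)
a=crop(T0,355,205,405,245,8);b=crop(S,168,240,216,300,8)
o=np.zeros((480,400+384,3),np.uint8);o[:a.shape[0],:400]=a;o[:480,400:]=b
cv2.imwrite('pics/yk.png',(255*(o/255.)**.5).astype(np.uint8))
```

```text
(no output)
```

View pics/yk.png

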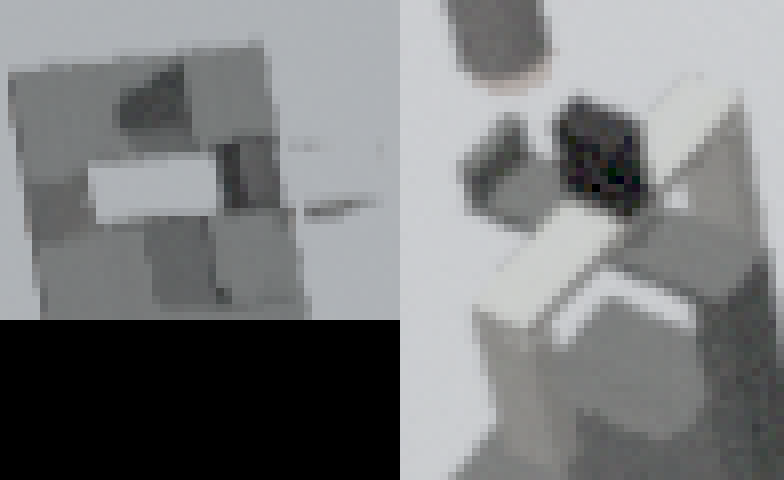

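Run:
```python
from h import *
T=load('top0.npz');S=load('scene0.npz')
t=lambda u,v:(355+u/8-.5,205+v/8-.5)
s=lambda u,v:(168+(u-400)/8-.5,240+v/8-.5)
print('tab T',onz(T,[t(261,172)],.159).round(4))
P=onz(T,[t(88,162),t(97,225),t(380,205),t(375,143)],.128);print('bar T',P[:,:2].round(4).tolist(),P.mean(0).round(4))
P=onz(S,[s(475,305),s(527,330),s(742,95),s(698,76)],.128);print('bar S',P[:,:2].round(4).tolist(),P.mean(0).round(4), 'yaw',[np.arctan2(*((P[a]-P[b])[:2]*[-1,1])) for a,b in((3,0),(2,1))])
# tab silhouette in scene: top-left corner of tab (578,97), right-top(640,118), bottom-left junction(565,170), bottom right (625,215)
print('tab S top corners',onz(S,[s(578,97),s(640,122),s(555,118)],.159).round(4).tolist())
# lip
print('lip S',onz(S,[s(512,115),s(465,165)],.134).round(4).tolist(), 'lip T', onz(T,[t(214,300)],.134).round(4))
```

```text
tab T [[ 0.5223 -0.2776  0.159 ]]
bar T [[0.529, -0.2258], [0.5069, -0.2285], [0.5158, -0.3267], [0.5376, -0.3257]] [ 0.5223 -0.2767  0.128 ]
bar S [[0.5221, -0.3308], [0.5404, -0.3293], [0.5292, -0.2282], [0.5131, -0.2296]] [ 0.5262 -0.2795  0.128 ] yaw [np.float64(0.08817595468720735), np.float64(0.11057751877168298)]
tab S top corners [[0.5146, -0.2757, 0.159], [0.5359, -0.2731, 0.159], [0.515, -0.2853, 0.159]]
lip S [[0.4837, -0.2758, 0.134], [0.4866, -0.2977, 0.134]] lip T [[ 0.481  -0.2669  0.134 ]]
```

Run:
```python
from h import *
from cell import *
s=read_state(); delta(s,[.523,-.278,.200],.10)
```

```text
tool shift cm [-5.8  -0.35  5.52] in goal axes [-5.81 -0.14  5.52] turn [-0.002 -0.001  0.038]
```

Call:
arm_command([
  [5.4,[-3,-0.2,1],[0,0,0.035]],
  [5.4,[-2.8,-0.1,2.5],[0,0,0]],
  [5.4,[0,0,2],[0,0,0]],
  [5.4,[0,0,0],[0,0,0]],
])

```text
time: 10.98
eef_pos: [0.5223, -0.2771, 0.1803]
orientation: [[-0.104, 0.995, -0.004], [0.995, 0.104, 0.001], [0.002, -0.004, -1.0]]
ft_force: [-0.6, 0.7, -0.2]
opening: 0.574
```

Run:
```python
from look import *
s=look('l',(345,190,415,260),(150,210,250,310)); delta(s,[.523,-.278,.150],.10)
```

```text
t 10.97 tcp [ 0.5223 -0.2771  0.1803] grasp [ 0.5223 -0.2771  0.1993] yaw 0.1043 tilt -0.0041 roll 0.0017 F [-0.6  0.7 -0.2] op 54.0
top scale 8 origin 345 190
scene scale 6 origin 150 210
tool shift cm [-0.11  0.08  4.93] in goal axes [-0.1   0.06  4.93] turn [-0.004 -0.002  0.004]
```

View pics/scene_l.png

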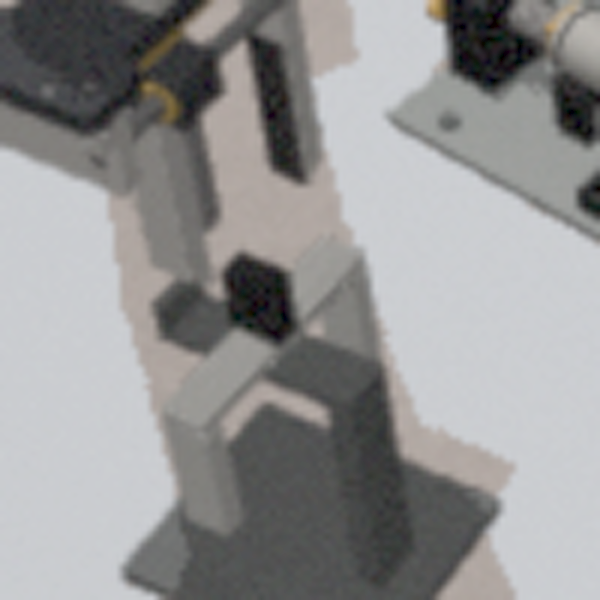

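View pics/top_l.png

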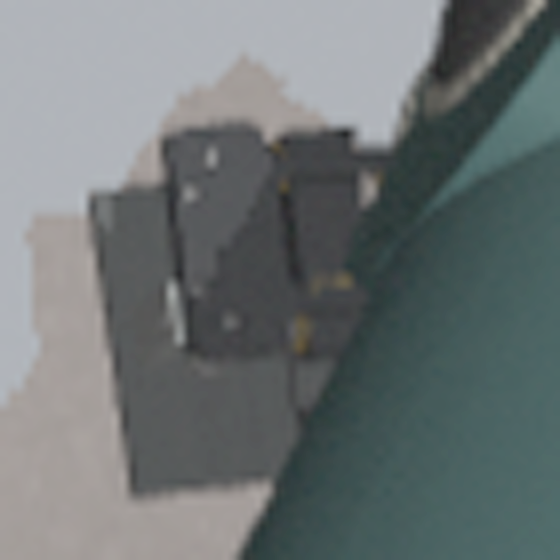

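Run:
```python
from h import *
S=load('scene_l.npz')
crop=lambda P:((proj(S,P)-[150,210]+.5)*6).round(0).tolist()
p=np.array([.5223,-.2771,.1803]);x=np.array([-.104,.995,0]);y=np.array([.995,.104,0])
print('tcp',crop([p]),'far pad bottom L,M,R',crop([p+x*.027-y*.008,p+x*.027,p+x*.027+y*.008]),'near outer',crop([p-x*.0395-y*.008,p-x*.0395+y*.008]))
c=np.array([.523,-.278,.159]);x=np.array([-.1,.995,0]);y=np.array([.995,.1,0])
print('tab: NL FL FR NR',crop([c-x*.007-y*.012,c+x*.007-y*.012,c+x*.007+y*.012,c-x*.007+y*.012]))
# invert with bias: observed corners
s=lambda u,v:(150+u/6-.5,210+v/6-.5)
P=onz(S,[s(226,268),s(243,252),s(293,275),s(297,335)],.159);print(P.round(4).tolist())
```

```text
tcp [[246.0, 223.0]] far pad bottom L,M,R [[273.0, 171.0], [290.0, 178.0], [307.0, 185.0]] near outer [[160.0, 284.0], [196.0, 299.0]]
tab: NL FL FR NR [[216.0, 266.0], [240.0, 243.0], [291.0, 265.0], [268.0, 289.0]]
[[0.5154, -0.2847, 0.159], [0.5148, -0.2751, 0.159], [0.5386, -0.2734, 0.159], [0.5605, -0.295, 0.159]]
```

Call:
arm_command([
  [5.4,[0,0.1,1.5],[0,0,0]],
  [5.4,[0,0,1],[0,0,0]],
  [5.4,[0,0,0.5],[0,0,0]],
  [5.4,[0,0,0],[0,0,0]],
])

```text
time: 11.58
eef_pos: [0.5234, -0.2784, 0.1511]
orientation: [[-0.103, 0.995, -0.003], [0.995, 0.103, 0.0], [0.0, -0.003, -1.0]]
ft_force: [-0.1, 0.3, 0.3]
opening: 0.572
```

Run:
```python
from look import *
s=look('m',None,(160,220,235,295)); delta(s,[.523,-.278,.150],.10)
```

```text
t 11.57 tcp [ 0.5234 -0.2784  0.1511] grasp [ 0.5235 -0.2784  0.1701] yaw 0.1032 tilt -0.0026 roll 0.0004 F [-0.1  0.3  0.3] op 53.8
scene scale 8 origin 160 220
tool shift cm [ 0.04 -0.04  2.01] in goal axes [ 0.04 -0.04  2.01] turn [-0.003 -0.     0.003]
```

View pics/scene_m.png

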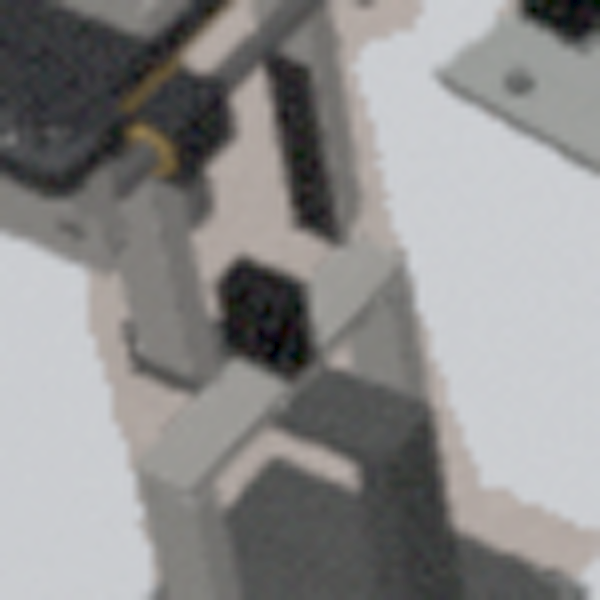

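Call:
arm_command([
  [5.4,[0,0.25,1],[0,0,0]],
  [5.4,[0,0,0.9],[0,0,0]],
  [5.4,[0,0,0.1],[0,0,0]],
])

```text
time: 12.0
eef_pos: [0.5256, -0.2779, 0.1305]
orientation: [[-0.103, 0.995, -0.003], [0.995, 0.103, 0.0], [0.001, -0.003, -1.0]]
ft_force: [-0.9, -0.1, -0.3]
opening: 0.575
```

Run:
```python
from look import *
s=look('n',None,(160,220,235,295)); delta(s,[.526,-.278,.150],.10)
```

```text
t 12.0 tcp [ 0.5256 -0.2779  0.1305] grasp [ 0.5257 -0.278   0.1495] yaw 0.1032 tilt -0.0033 roll 0.0008 F [-0.9 -0.1 -0.3] op 54.0
scene scale 8 origin 160 220
tool shift cm [-0.01  0.04 -0.05] in goal axes [-0.01  0.04 -0.05] turn [-0.003 -0.001  0.003]
```

View pics/scene_n.png

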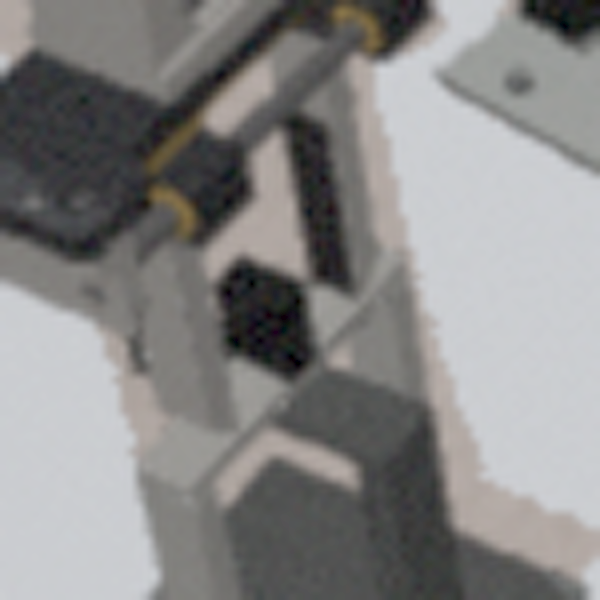

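Call:
arm_command([
  [5.4,[0,0.2,0],[0,0,0]],
  [3,[0,0,0],[0,0,0]],
  [1,[0,0,0],[0,0,0]],
  [0.5,[0,0,0],[0,0,0]],
  [0.5,[0,0,0],[0,0,0]],
])

```text
time: 12.68
eef_pos: [0.5281, -0.278, 0.1315]
orientation: [[-0.103, 0.995, -0.002], [0.995, 0.103, -0.0], [0.0, -0.002, -1.0]]
ft_force: [0.9, -0.5, -0.4]
opening: 0.187
```

Run:
```python
from look import *
s=look('o',None,(160,220,235,295))
```

```text
t 12.68 tcp [ 0.5281 -0.278   0.1315] grasp [ 0.5281 -0.278   0.1505] yaw 0.1032 tilt -0.0019 roll 0.0002 F [ 0.9 -0.5 -0.4] op 17.5
scene scale 8 origin 160 220
```

View pics/scene_o.png

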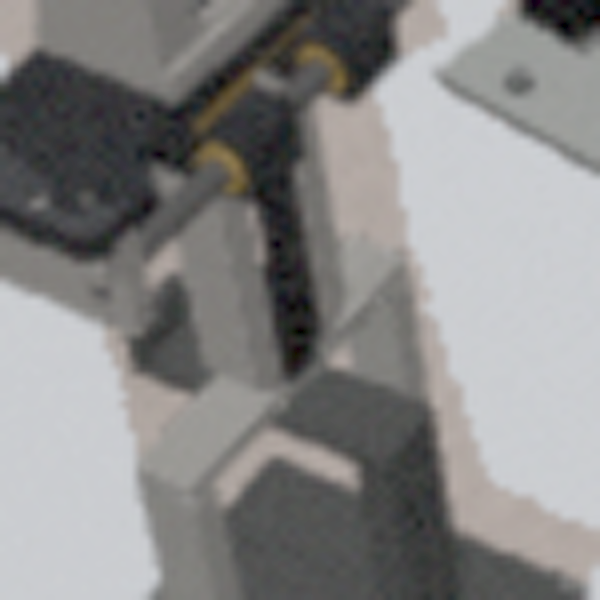

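Call:
arm_command([
  [0.5,[0,0,0],[0,0,0]],
  [0.5,[0,0,0],[0,0,0]],
  [0.5,[0,0,0],[0,0,0]],
])

```text
time: 13.1
eef_pos: [0.5281, -0.2779, 0.1315]
orientation: [[-0.103, 0.995, -0.002], [0.995, 0.103, 0.0], [0.0, -0.002, -1.0]]
ft_force: [-0.9, 0.6, 2.2]
opening: 0.15
```

Call:
arm_command([
  [0.5,[0,0,-1],[0,0,0]],
  [0.5,[0,0,-3],[0,0,0]],
  [0.5,[0,0,-4],[0,0,0]],
  [0.5,[0,0,-4],[0,0,0]],
  [0.5,[0,0,0],[0,0,0]],
])

```text
time: 13.72
eef_pos: [0.5293, -0.2787, 0.2548]
orientation: [[-0.103, 0.995, 0.003], [0.995, 0.103, -0.002], [-0.002, 0.002, -1.0]]
ft_force: [0.4, 0.4, -2.2]
opening: 0.15
```

Run:
```python
from look import *
s=look('p',(345,180,425,260),(150,170,270,290)); delta(s,fx(0,.190),-.052)
```

```text
t 13.72 tcp [ 0.5293 -0.2787  0.2548] grasp [ 0.5292 -0.2787  0.2738] yaw 0.103 tilt 0.0025 roll -0.002 F [ 0.4  0.4 -2.2] op 14.1
top scale 7 origin 345 180
scene scale 5 origin 150 170
tool shift cm [26.68  1.9   8.33] in goal axes [26.64 -2.22  8.38] turn [0.003 0.002 0.155]
```

View pics/scene_p.png

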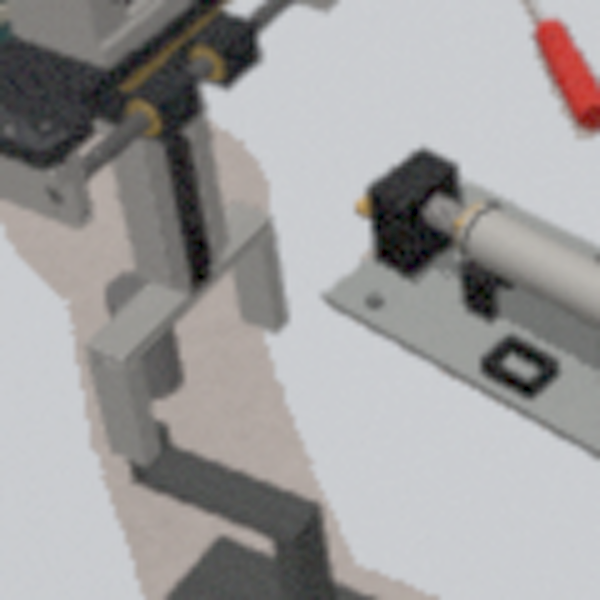

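Call:
arm_command([
  [0.5,[0,0,0],[0,0,0.078]],
  [0.5,[0,0,0],[0,0,0.077]],
  [0.5,[4.4,-0.37,0],[0,0,0]],
  [0.5,[4.5,-0.37,0],[0,0,0]],
  [0.5,[4.5,-0.37,0],[0,0,0]],
])

```text
time: 14.45
eef_pos: [0.5233, -0.142, 0.2502]
orientation: [[0.052, 0.999, -0.004], [0.999, -0.052, 0.0], [-0.0, -0.004, -1.0]]
ft_force: [0.1, 0.3, -2.1]
opening: 0.147
```

Call:
arm_command([
  [0.5,[4.5,-0.37,0],[0,0,0]],
  [0.5,[4.5,-0.37,1],[0,0,0]],
  [0.5,[4.2,-0.37,3],[0,0,0]],
  [0.5,[0,0,3],[0,0,0]],
  [0.5,[0,0,0],[0,0,0]],
])

```text
time: 15.08
eef_pos: [0.518, -0.0111, 0.1792]
orientation: [[0.051, 0.999, -0.007], [0.999, -0.051, -0.001], [-0.001, -0.007, -1.0]]
ft_force: [0.1, -0.1, -1.2]
opening: 0.145
```

Run:
```python
from look import *
s=look('q',None,(210,130,310,240)); delta(s,fx(0,.110),-.052)
```

```text
t 15.07 tcp [ 0.518  -0.0111  0.1792] grasp [ 0.5181 -0.0111  0.1982] yaw -0.0514 tilt -0.007 roll -0.0011 F [ 0.1 -0.1 -1.2] op 13.6
scene scale 5 origin 210 130
tool shift cm [-0.01  0.36  8.82] in goal axes [-0.02  0.3   8.82] turn [-0.007  0.001  0.001]
```

View pics/scene_q.png

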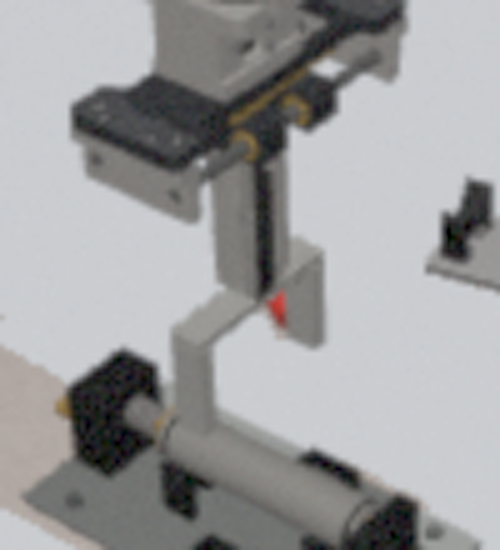

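Call:
arm_command([
  [0.5,[0,0.3,2.5],[-0.006,0,0]],
  [0.5,[0,0,2.5],[0,0,0]],
  [0.5,[0,0,2],[0,0,0]],
  [0.5,[0,0,0.6],[0,0,0]],
  [0.5,[0,0,0],[0,0,0]],
])

```text
time: 15.75
eef_pos: [0.5233, -0.0117, 0.1062]
orientation: [[0.052, 0.999, 0.005], [0.999, -0.052, -0.0], [-0.0, 0.005, -1.0]]
ft_force: [-1.0, 0.0, -2.1]
opening: 0.152
```

Run:
```python
from look import *
s=look('r',(258,190,318,250),(230,170,310,245)); delta(s,fx(0,.110),-.052)
```

```text
t 15.75 tcp [ 0.5233 -0.0117  0.1062] grasp [ 0.5232 -0.0117  0.1252] yaw -0.0524 tilt 0.0046 roll -0.0001 F [-1.   0.  -2.1] op 14.3
top scale 10 origin 258 190
scene scale 8 origin 230 170
tool shift cm [ 0.01 -0.24  1.52] in goal axes [ 0.01 -0.23  1.52] turn [ 0.005  0.    -0.   ]
```

View pics/scene_r.png

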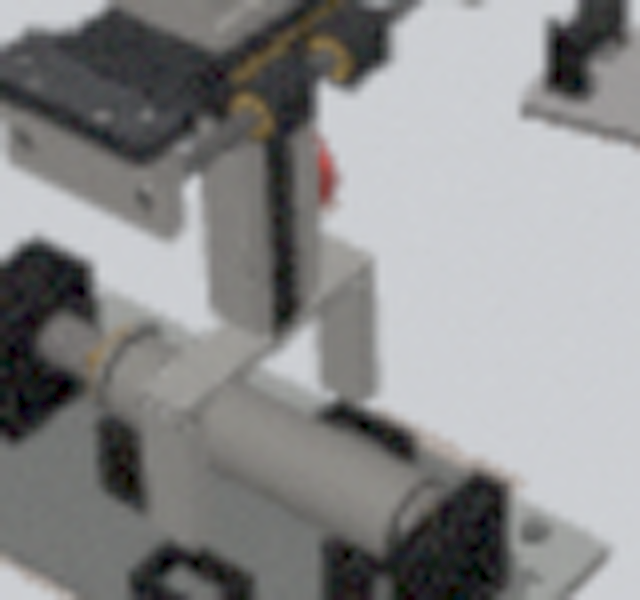

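View pics/top_r.png

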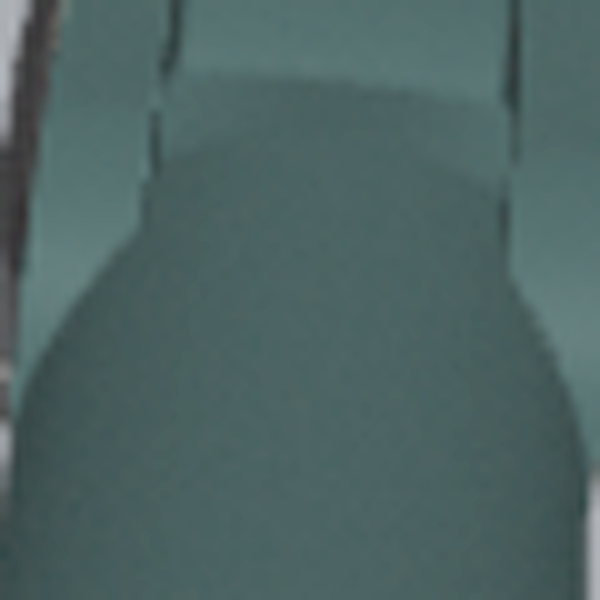

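Run:
```python
from h import *
S=load('scene_r.npz')["pixels"]
a=S[205:250,240:275];b=S[195:240,266:296]
k=13
f=lambda im:cv2.resize(im,None,fx=k,fy=k,interpolation=cv2.INTER_LANCZOS4)
o=np.hstack([f(a),np.zeros((45*k,5,3),np.uint8),f(b)[:, :340]])
o=np.clip((255*(o/170.)**.6),0,255).astype(np.uint8);print(o.shape);cv2.imwrite('pics/feet.png',o[:600,:800])
```

```text
(585, 800, 3)
```

View pics/feet.png

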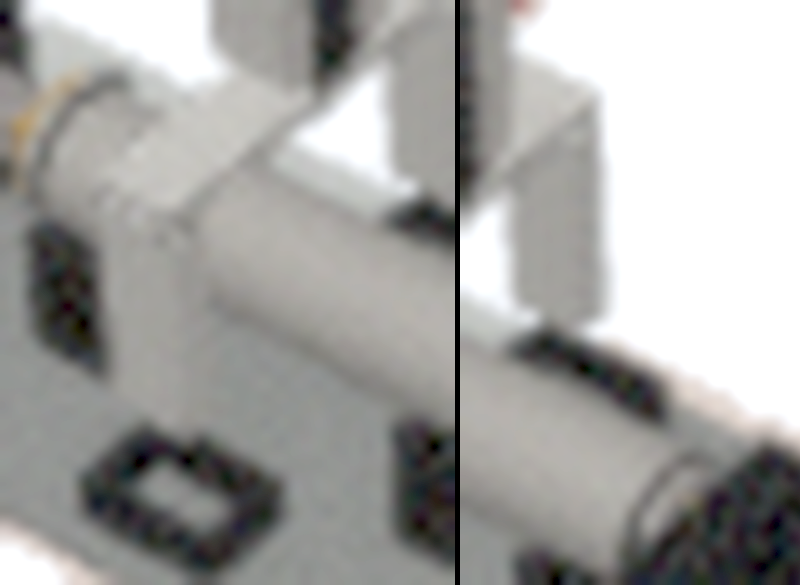

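Run:
```python
from h import *
S=load('scene_r.npz')
q=lambda u,v,x0=240,y0=205:((u+.5)/13-.5+x0,(v+.5)/13-.5+y0)
fz=.0387
foot=onz(S,[q(113,408),q(205,430),q(183,445)],fz)
print('foot corners',foot.round(4).tolist(),'centre',((foot[0]+foot[1])/2).round(4))
pk=onz(S,[q(82,495),q(150,430),q(283,500),q(205,568)],.020);print('pocket',pk.round(4).tolist(),pk.mean(0).round(4), 'expected',fx(0,.02,-.046).round(4))
# bar top near end corners: z = foot+.064
b=onz(S,[q(103,185),q(178,222)],fz+.064);print('bar near end',b.round(4).tolist(),b.mean(0).round(4))
# far leg: inner-face left bottom, corner, right; coordinates from second panel offset 460 -> x0=266,y0=195
r=lambda u,v:q(u-460,v,266,195)
b2=onz(S,[r(597,100)],fz+.064);print('bar far end +x corner',b2.round(4))
f2=onz(S,[r(518,320),r(600,320),r(575,330)],fz);print('far foot',f2.round(4).tolist())
for w in(fx(.018,.02,-.046+.013),fx(-.018,.02,-.046-.013)): print(w.round(4))
```

```text
foot corners [[0.5089, -0.0652, 0.0387], [0.529, -0.0597, 0.0387], [0.5279, -0.0659, 0.0387]] centre [ 0.5189 -0.0625  0.0387]
pocket [[0.5068, -0.075, 0.02], [0.5066, -0.0512, 0.02], [0.543, -0.0524, 0.02], [0.5415, -0.0778, 0.02]] [ 0.5245 -0.0641  0.02  ] expected [ 0.5186 -0.0574  0.02  ]
bar near end [[0.5114, -0.0656, 0.1027], [0.5309, -0.0661, 0.1027]] [ 0.5211 -0.0659  0.1027]
bar far end +x corner [[0.5344 0.0329 0.1027]]
far foot [[0.5178, 0.0244, 0.0387], [0.5327, 0.0344, 0.0387], [0.5301, 0.0287, 0.0387]]
[ 0.5373 -0.0454  0.02  ]
[ 0.5    -0.0695  0.02  ]
```

Run:
```python
from h import *
S=load('scene_r.npz')
q=lambda u,v,x0=240,y0=205:((u+.5)/13-.5+x0,(v+.5)/13-.5+y0)
for n,p,e in(('hole bottom',(205,530),(.014,-.055)),('hole right',(235,500),(.014,-.037)),('outer top',(150,430),(-.018,-.033)),('outer right',(283,490),(.018,-.033))):
    w=onz(S,[q(*p)],.02)[0]; ex=fx(e[0],.02,e[1]); print(n,w.round(4),'exp',ex.round(4),'diff',((w-ex)*1000).round(1))
I=np.linalg.inv
g=np.array([.5232,-.0117]); 
lc=fx(0,0,-.046)-fx(0,0,0); print('expected foot if centred on grasp',(g+lc[:2]).round(4))
print('exp px k13 of pocket outer rim top',[((proj(S,fx(a,.02,-.046+b))[0]-[240,205]+.5)*13).round(0).tolist() for a,b in((-.018,-.013),(-.018,.013),(.018,.013),(.018,-.013))])
```

```text
hole bottom [ 0.5347 -0.0688  0.02  ] exp [ 0.5321 -0.0672  0.02  ] diff [ 2.6 -1.7  0. ]
hole right [ 0.5346 -0.0581  0.02  ] exp [ 0.5331 -0.0492  0.02  ] diff [ 1.5 -8.9  0. ]
outer top [ 0.5066 -0.0512  0.02  ] exp [ 0.5013 -0.0435  0.02  ] diff [ 5.3 -7.7  0. ]
outer right [ 0.5412 -0.05    0.02  ] exp [ 0.5373 -0.0454  0.02  ] diff [ 3.9 -4.6  0. ]
expected foot if centred on grasp [ 0.5208 -0.0576]
exp px k13 of pocket outer rim top [[73.0, 468.0], [153.0, 400.0], [282.0, 471.0], [203.0, 540.0]]
```

Call:
arm_command([
  [0.5,[0,0,0.7],[0,0,0]],
  [0.5,[0,0,0.7],[0,0,0]],
  [0.5,[0,0,0],[0,0,0]],
])

```text
time: 16.23
eef_pos: [0.5226, -0.0114, 0.0909]
orientation: [[0.052, 0.999, 0.003], [0.999, -0.052, -0.0], [-0.0, 0.003, -1.0]]
ft_force: [0.3, 0.2, -1.5]
opening: 0.144
```

Run:
```python
from look import *
s=look('s',None,(230,170,310,245)); 
S=load('scene_s.npz')["pixels"]
a=S[205:250,240:275];b=S[195:240,266:296]
k=13
f=lambda im:cv2.resize(im,None,fx=k,fy=k,interpolation=cv2.INTER_LANCZOS4)
o=np.hstack([f(a),np.zeros((45*k,5,3),np.uint8),f(b)[:, :340]])
o=np.clip((255*(o/170.)**.6),0,255).astype(np.uint8);cv2.imwrite('pics/feet2.png',o[:600,:800])
```

```text
t 16.23 tcp [ 0.5226 -0.0114  0.0909] grasp [ 0.5225 -0.0113  0.1099] yaw -0.0518 tilt 0.0029 roll -0.0003 F [ 0.3  0.2 -1.5] op 13.5
scene scale 8 origin 230 170
```

View pics/feet2.png

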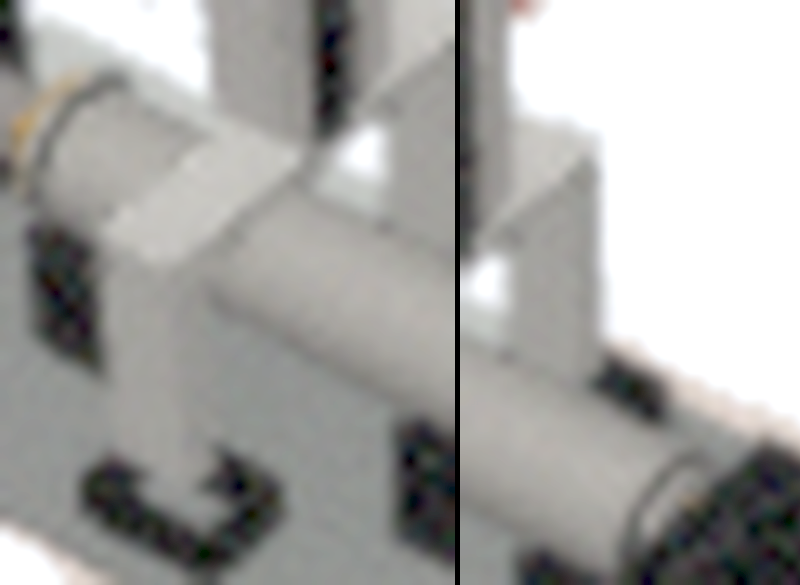

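Call:
arm_command([
  [0.5,[0,0.4,0],[0,0,0]],
  [0.5,[0,0,0],[0,0,0]],
])

```text
time: 16.52
eef_pos: [0.5274, -0.0115, 0.0917]
orientation: [[0.052, 0.999, 0.004], [0.999, -0.052, -0.0], [-0.0, 0.004, -1.0]]
ft_force: [0.2, -1.3, -2.3]
opening: 0.148
```

```bash
cat > feet.py <<'E'
from look import *
def feet(tag):
    s=look(tag,None,(230,170,310,245)); 
    S=load(f'scene_{tag}.npz')["pixels"]
    a=S[205:250,240:275];b=S[195:240,266:296];k=13
    f=lambda im:cv2.resize(im,None,fx=k,fy=k,interpolation=cv2.INTER_LANCZOS4)
    o=np.hstack([f(a),np.zeros((45*k,5,3),np.uint8),f(b)[:, :340]])
    o=np.clip((255*(o/150.)**.8),0,255).astype(np.uint8);cv2.imwrite(f'pics/feet_{tag}.png',o[:600,:800]); return s
E
python3 -c "
from feet import *
s=feet('t'); delta(s,fx(.006,.1),-.052)"
```

```text
t 16.52 tcp [ 0.5274 -0.0115  0.0917] grasp [ 0.5273 -0.0115  0.1107] yaw -0.0517 tilt 0.0045 roll -0.0001 F [ 0.2 -1.3 -2.3] op 13.9
scene scale 8 origin 230 170
tool shift cm [-0.03 -0.04  1.07] in goal axes [-0.03 -0.04  1.07] turn [0.004 0.    0.   ]
```

View pics/feet_t.png

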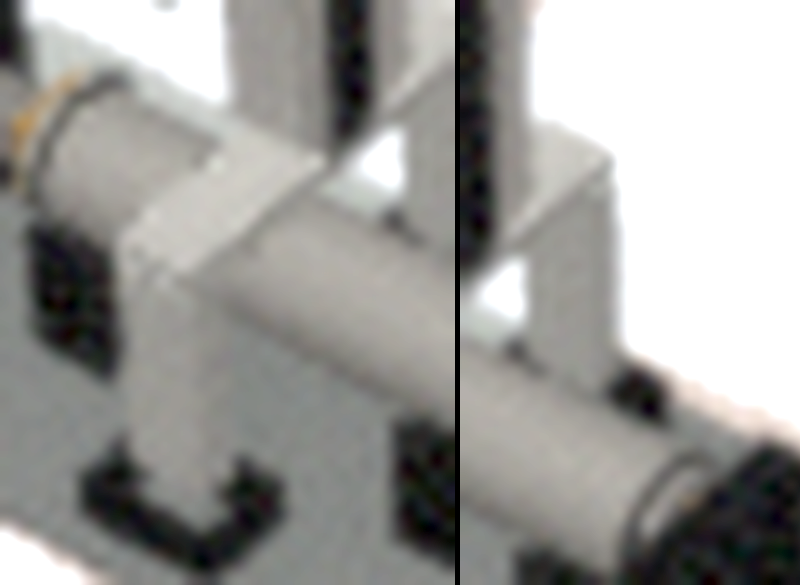

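Call:
arm_command([
  [0.5,[0,0.05,0.4],[0,0,0]],
  [0.5,[0,0,0.4],[0,0,0]],
  [0.5,[0,0,0],[0,0,0]],
])

```text
time: 16.95
eef_pos: [0.5272, -0.0116, 0.0831]
orientation: [[0.052, 0.999, 0.003], [0.999, -0.052, -0.0], [-0.0, 0.003, -1.0]]
ft_force: [0.3, -0.1, -2.5]
opening: 0.147
```

```bash
python3 -c "
from feet import *
s=feet('u'); delta(s,fx(.006,.0945),-.052)"
```

```text
t 16.95 tcp [ 0.5272 -0.0116  0.0831] grasp [ 0.5271 -0.0116  0.1021] yaw -0.0518 tilt 0.0033 roll -0.0002 F [ 0.3 -0.1 -2.5] op 13.8
scene scale 8 origin 230 170
tool shift cm [-0.02 -0.02  0.76] in goal axes [-0.02 -0.02  0.76] turn [0.003 0.    0.   ]
```

View pics/feet_u.png

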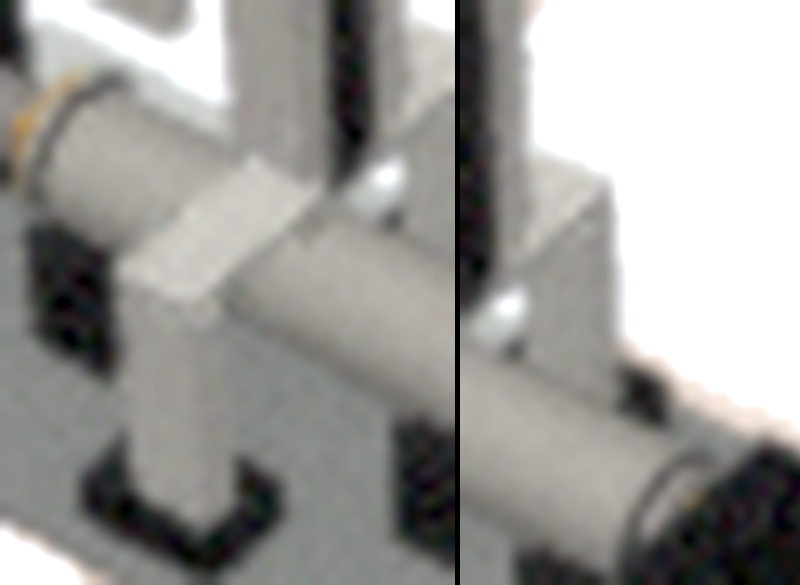

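Call:
arm_command([
  [0.5,[0,0,0.3],[0,0,0]],
  [0.5,[0,0,0.3],[0,0,0]],
  [0.5,[0,0,0],[0,0,0]],
])

```text
time: 17.38
eef_pos: [0.5274, -0.0116, 0.0772]
orientation: [[0.052, 0.999, 0.004], [0.999, -0.052, -0.0], [-0.0, 0.004, -1.0]]
ft_force: [-0.2, -0.4, -2.2]
opening: 0.147
```

Call:
arm_command([
  [0.5,[0,0,0.15],[0,0,0]],
  [0.5,[0,0,0.1],[0,0,0]],
  [0.5,[0,0,0],[0,0,0]],
])

```text
time: 17.75
eef_pos: [0.5278, -0.0115, 0.0754]
orientation: [[0.052, 0.999, 0.005], [0.999, -0.052, -0.0], [0.0, 0.005, -1.0]]
ft_force: [-1.4, 0.5, 5.2]
opening: 0.144
```

Call:
arm_command([
  [0.5,[0,0,-0.05],[0,0,0]],
  [2.2,[0,0,0],[0,0,0]],
  [3.5,[0,0,0],[0,0,0]],
  [4,[0,0,0],[0,0,0]],
])

```text
time: 18.25
eef_pos: [0.5275, -0.0116, 0.0755]
orientation: [[0.052, 0.999, 0.004], [0.999, -0.052, -0.0], [-0.0, 0.004, -1.0]]
ft_force: [0.1, 0.8, 0.1]
opening: 0.404
```

```bash
python3 -c "
from feet import *
s=feet('v')"
```

```text
t 18.25 tcp [ 0.5275 -0.0116  0.0755] grasp [ 0.5275 -0.0116  0.0945] yaw -0.0518 tilt 0.0041 roll -0.0001 F [0.1 0.8 0.1] op 38.0
scene scale 8 origin 230 170
```

View pics/scene_v.png

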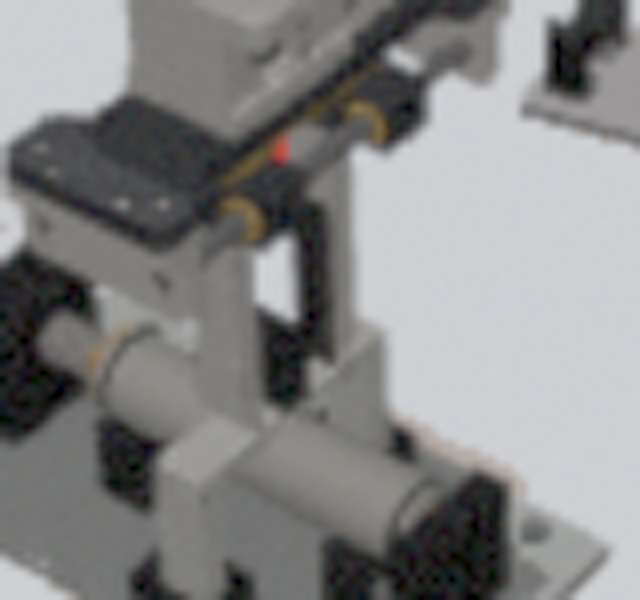

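Both legs are in their pockets and the yoke is released. I'll raise the tool straight up, move it clear and check from both views.

Call:
arm_command([
  [4,[0,0,-1],[0,0,0]],
  [4,[0,0,-3],[0,0,0]],
  [4,[0,0,-5],[0,0,0]],
  [4,[0,0,-5],[0,0,0]],
  [4,[0,-2,-4],[0,0,0]],
])

```text
time: 18.92
eef_pos: [0.5072, -0.0107, 0.258]
orientation: [[0.052, 0.999, 0.006], [0.999, -0.052, -0.0], [-0.0, 0.006, -1.0]]
ft_force: [0.4, 0.5, -0.4]
opening: 0.423
```

Call:
arm_command([
  [4,[5,-1,0],[0,0,0]],
  [4,[5,-1,0],[0,0,0]],
  [4,[5,-1,0],[0,0,0]],
  [4,[4,0,0],[0,0,0]],
  [4,[0,0,0],[0,0,0]],
])

```text
time: 19.55
eef_pos: [0.4862, 0.1835, 0.2557]
orientation: [[0.048, 0.999, 0.004], [0.999, -0.048, 0.0], [0.0, 0.004, -1.0]]
ft_force: [0.4, -1.0, -0.6]
opening: 0.425
```

Run:
```python
from look import *
s=look('w',(258,190,318,285),(220,170,320,245))
f=load('scene_w.npz');cv2.imwrite('pics/full_w.png',f["pixels"])
f=load('top_w.npz');cv2.imwrite('pics/fullt_w.png',f["pixels"])
```

```text
t 19.55 tcp [0.4862 0.1835 0.2557] grasp [0.4861 0.1835 0.2747] yaw -0.0477 tilt 0.0041 roll 0.0004 F [ 0.4 -1.  -0.6] op 40.0
top scale 6 origin 258 190
scene scale 8 origin 220 170
```

View pics/scene_w.png

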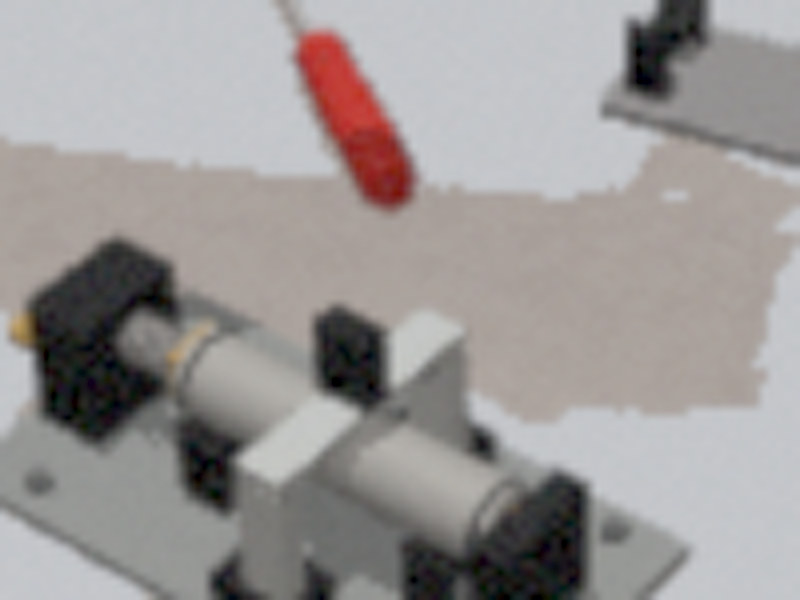

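View pics/top_w.png

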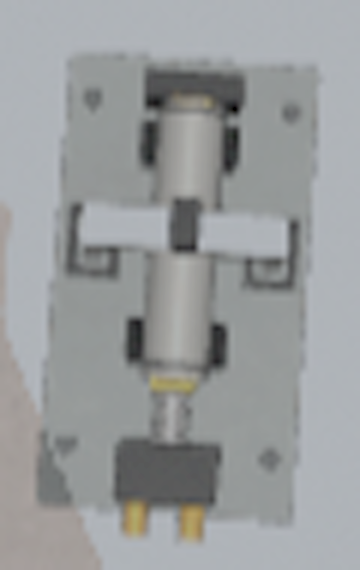

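View pics/full_w.png

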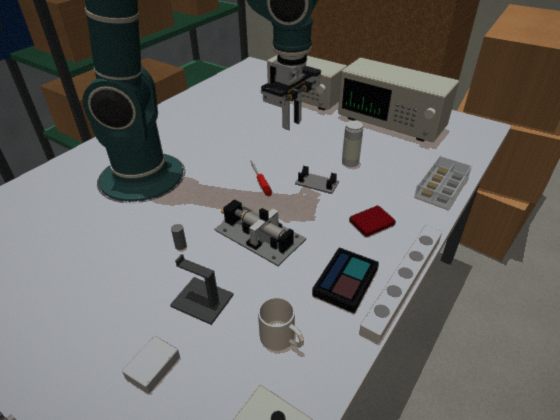

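Run:
```python
from h import *
T=load('top_w.npz'); t=lambda u,v:(258+(u+.5)/6-.5,190+(v+.5)/6-.5)
o=fx(0,0)
def loc(w): d=w-o; c,s=np.cos(-.052),np.sin(-.052); return (1000*np.array([c*d[0]+s*d[1],-s*d[0]+c*d[1]])).round(1)
P=onz(T,[t(83,203),t(79,245),t(290,256),t(292,213)],.072)
print('bar corners fixture mm',[loc(p).tolist() for p in P],loc(P.mean(0)))
print('tab top',loc(onz(T,[t(186,222)],.103)[0]))
print('pad front',loc(onz(T,[t(172,379)],.052)[0]),'cell stud body end (top rim)',loc(onz(T,[t(190,107)],.0615)[0]))
# bystander pixel change between start and now
a=load('scene0.npz')["pixels"].astype(int);b=load('scene_w.npz')["pixels"].astype(int);d=np.abs(a-b).max(2)
for n,r in dict(short=(170,222,190,250),mug=(255,298,305,350),hand=(312,248,380,308),drive=(350,205,396,236),can=(342,120,364,166),adapter=(122,336,182,388),screw=(248,160,273,196)).items(): print(n,np.median(d[r[1]:r[3],r[0]:r[2]]),(d[r[1]:r[3],r[0]:r[2]]>30).mean().round(3))
```

```text
bar corners fixture mm [[12.0, 50.7], [-8.8, 51.1], [-6.9, -52.0], [14.3, -51.7]] [ 2.6 -0.5]
tab top [ 2.  -0.1]
pad front [-69.4   1.1] cell stud body end (top rim) [65.4  1.6]
short 2.0 0.0
mug 2.0 0.0
hand 3.0 0.0
drive 3.0 0.0
can 2.0 0.0
adapter 2.0 0.0
screw 2.0 0.111
```

```bash
python3 -c "
from cell import *
close_job()"
```

```text
the job is handed in; nothing more can be done
```

I loaded the cell into the fixture, set the yoke over it with both feet in their pockets, and handed the job in at about 19.6 s. `close_job()` reports no verdict, so success rests on my own checks.

- **Cell:** I lifted it from the rest and held it tilted about 15°, flat end low. I pushed the spring back with 8.6 to 10 N, which is about 13 mm or a little more of travel. I then tipped it level in front of the fixed contact, eased it forward to the wall and let go. In the last top view the spring pad is pressed about 6.4 mm and the stud end is at the wall.
- **Yoke:** I lifted it straight off the hook and lowered it until it touched the pocket floors, with the undersides of the feet at about 8 mm as intended. In the last top view its centre is +2.6 mm along and −0.5 mm across from the seat, inside the 6 mm limit. The tab stands over the crossbar to within about 0.6 mm, so the yoke is upright.
- **Other things:** A picture comparison shows no bystander moved. About 11% of the pixels around the screwdriver changed, which I put down to the arm's shadow. The arm ended clear, about 0.18 m above and to the left of the fixture.

**Disagreements:** The two cameras disagreed by about 4–6 mm along x for the yoke tab. I followed the scene camera and gripped the tab about 6 mm off centre. I corrected for this before lowering by comparing the near foot with its pocket in the same picture. The hand-picked scene-camera positions of the pockets were also a few millimetres off, so I took the final positions from the top camera.

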